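# Fit the support roller and its axle into the bracket

## Task

Fit the board-support roller into its bracket: thread the stepped steel axle, thin end first, through the roller lying on the bench, lift the roller on the axle and carry it over so that it comes between the bracket's cheeks, with the thick part of the axle in the open slot of the double cheek. Push the axle on through the bearing hole of the other cheek, wherever its block has been set, until its shoulder is fully home against the double cheek, and let it lie there. Then roll the edge thumbwheel in the double cheek towards the slot until the keeper has run right across the axle's neck and locks it; leave the other things on the bench where they are.

Things in the scene. Friction and masses are not known exactly. Their poses are not given: they have to be found in the camera images.
- bracket: grey steel bracket screwed to the bench (cannot move), base 110 x 150 x 8 mm. Origin under the base; y axis along the axle line. The axle goes in towards -y, first through the open slot of the double cheek (y = 50 to 73 mm), then the hole of the bearing block in the far cheek (y = -66 to -50 mm, 75 mm wide, 72 mm high). Between the cheeks 100 mm are free above the base
- slot (a point): where the centre of the axle's shoulder is when home: outer face of the double cheek (bracket x 0, y 73, z 56 mm; axes as the bracket's). This cheek is two 6 mm plates (y 50 to 56, 67 to 73 mm), x = -63 to 30 mm, top z = 70 mm; slot open at the top, 17 mm wide, bottom z = 48.7 mm. Thumbwheel and keeper sit in the gap between the plates
- bearing (a point): mid setting of the bearing hole at the inner face of the far cheek: bracket x 0, y -50, z 57.5 mm. The hole (12 mm, in a bare steel block 40 mm wide, 26 mm high, 12 mm thick) is set off from here by up to 10 mm either way along bracket x, held by jack screws; its true place is not reported: look, or feel for it with the axle's tip; the axle then lies askew by up to 0.1 rad
- wheel_top (a point): highest point of the thumbwheel's rim (bracket x -36, y 64, z 75.5 mm). Knurled steel disc, 43 mm diameter, 5.5 mm thick, axis along bracket y; only its top 5.5 mm stand out of the plates, so it cannot be pinched: press a fingertip on it with 5 to 8 N and sweep towards bracket +x (about 2 N at the rim turn it); full travel is 54 mm of rim, so several strokes
- wheel (a joint): turn of the thumbwheel (rad), 0 to 2.5; grows as the top of its rim is rolled towards bracket +x (towards the slot)
- keeper (a joint): travel (m) of the keeper, a flat steel bar (bracket y 56.5 to 61, z 61 to 67 mm) that the wheel drives across the slot towards bracket +x, 7 mm per rad; nose at bracket x = -10.5 mm + travel; 0 open, 0.0175 fully across. It passes over the axle's neck only when the axle is home and lies on the slot's bottom; otherwise it strikes the thick journal
- axle: loose stepped steel axle, 182 mm, 0.16 kg. Origin on its axis at mid length, y along it. Square end 20 x 20 mm at y = 49 to 91 mm (grip here; it raises this end, so the axle lies tip down by 2 deg); shoulder y = 49; journal of 14.5 mm to y = -5, with a neck of 7 mm at y = 29.5 to 40; from the step at y = -5 a 9 mm shaft to the tip at y = -91 mm, its rim slightly bevelled
- axle_grip (a point): middle of the axle's square end, on its axis
- axle_shoulder (a point): centre of the axle's shoulder (step from the square end to the journal); 140 mm from the tip
- axle_tip (a point): end of the axle's thin shaft, on its axis
- roller: loose support roller, black rubber tyre of 54 mm diameter on an aluminium hub, 62 mm long, about 0.2 kg, lying on its side on the bench (it can roll). Origin at its centre; its through-bore of 12.5 mm diameter runs along its y axis, open at both ends, 27 mm above the bench as it lies. The axle's shaft fits, its journal does not; carried level it can creep along the shaft
- tape_roll: bystander: roll of masking tape, 104 mm across, 25 mm high, lying flat
- offcut_e: bystander: softwood offcut 35 x 90 x 24 mm
- marker: bystander: marker pen 134 mm long
- tape_measure: bystander: tape measure 38 x 78 x 63 mm
Mind the look-alikes: they are no part of the job. There is more than one size of the roller; the job needs the middle-sized.

How it is judged:
By the outcome, as a careful person would: the job done as asked, in the order asked, and still so for the second after the job is handed in, with the robot touching nothing.
It also fails if it takes over 72 s, if anything falls off the work surface, if the arm or the gripper's body presses on something with over 40 N, if the wrist force passes 120 N, or if a joint passes its speed limit or range.

## Robot

A 6-joint arm with a two-finger parallel gripper is mounted at the origin on the work surface; the furniture and walls round the work are solid. World frame = base frame: x ahead of the robot, y to its left, z up, the work surface at z = 0. Lengths are in m, angles in rad, forces in N, time in s.
With the tool pointing down it reaches from about 0.35 to 0.975 m from the base axis. Payload 4.9 kg.
Tool frame: the origin (TCP) lies midway between the tips of the shut fingers; the grasp point (between the pads) lies 19 mm behind it; z points along the fingers, y is the line along which they close (so a half turn about z gives the same grasp; the last joint's range is limited). The gripper opens to 85 mm and grips with 20 to 120 N. Pads are 22 mm wide; open, the fingers measure 114 mm over their backs; the gripper's body (76 mm by 85 mm) begins 54 mm behind the grasp point. The pads swing forward as they close: fully open they stand 13 mm farther back than shut.
Start: joints at [-1.359, 0.053, 1.613, -0, 1.476, -0.119], TCP at [0.203, -0.591, 0.231] pointing down, gripper open.
Joint ranges: [-3.01, 3.01], [-1.01, 2.22], [0.06, 2.58], [-1.02, 4.17], [0.09, 2.62], [-3.14, 3.14]. Speed limits (rad/s): [2.57, 2.57, 3.14, 3.14, 3.14, 3.14].

## Interface

Orientations are given as a unit quaternion [w, x, y, z].
In Python, from plant import manip gives the robot as it stands.
- The arm moves only by the tool move_arm, never from a script. Its argument "increments" is one flat list of numbers, 5 for each row, row after row: the shift along the tool's x, y, z in mm, then the turn about the tool's z in rad, then the opening, from 0 (shut) to 1 (fully open). In form: [tx, ty, tz, spin, jaw, tx, ty, tz, spin, jaw, ...]. A call has 1 to 8 rows; each row shifts and turns the commanded pose from where the row before left it, along the tool's axes as they then stand; what a row does not reach is not made up. A row lasts 1/12 s, in which the tool goes at most 41.7 mm and 7.16 degrees, less where a joint would pass 70% of its speed; a pose out of reach is approached as far as the arm can. A call with a gripper value outside its range is refused whole. The fingers move at their own pace and stop on an object; the grip force is fixed at half the most. Time passes only in rows, so rows that do not move let the fingers close. It gives the time, the measured TCP pose, the force, the opening and the grip force at its end, in the units of the state.
- manip.state(): the state, without advancing time (a new reading comes with each control period).
- manip.grab_frame(name): name is "scene" or "top"; returns a dict with "image" (480x640x3 uint8, blue, green, red), "fov_y" (degrees; the focal length in pixels is half the picture's height over the tangent of half this angle, whatever the lens; pixels are square), "cx", "cy" (the principal point, pixels), "k1" (the pictures are not rectified: a ray, as slopes to the right and down, at radius r is drawn at 1 + k1 r^2 times it, then the intrinsics apply), "eye" and "rotation" of the camera in the world. Camera axes: x right, y down, z forward; pixel columns grow to the right and rows downward; lengths in m; the calibration is good to about 2 mm. A picture is of the moment at which its call begins. There is no depth.
- manip.job_done(): hands the job in; it is judged then, once.
The state is a dict: "time": time; "joint_pos": joint angles; "joint_vel": joint speeds; "joint_efforts": joint torques, N m; "tool_pos": TCP position; "tool_rot": TCP orientation; "contact_force": force on the tool from outside, world axes, zero at the start; "ft_torque": the same for the moment, N m; "gripper_width": opening from 0.0 (shut) to 1.0 (fully open); "grasp_force": force on a finger pad.
Only numpy, scipy, OpenCV 4.12 (cv2) and the standard library are available. Lean on these libraries where they do the work, as an engineer would, in place of code of your own. Each camera call takes 0.05 s, during which the arm holds its last target. There are 200 camera calls.

## Working session

There is one attempt and no reset: what is moved stays moved. The work goes in short steps, Python scripts to look and compute and a tool call to move; the robot and the scene stay as the last step left them, time stands still between calls to the robot, and variables do not carry over. Pictures are saved under pics/ and viewed, at most 10 in all, crops included, and the job is handed in when it is done.

Besides the shell and the picture viewer there is one more tool, called after "Emit:" as name(argument=value, ...) on one line, values as JSON. move_arm: Moves the arm, as the interface text tells. Its arguments: {"type":"object","properties":{"increments":{"type":"array"}},"required":["increments"]}

```bash
ls; mkdir -p pics; cat > h.py <<'E'
import numpy as np, cv2
from plant import manip
def cam(n,save=None):
    f=manip.grab_frame(n)
    if save: cv2.imwrite('pics/'+save,f['image'])
    np.save('cam_%s.npy'%n,f,allow_pickle=True)
    return f
def K(f):
    F=240/np.tan(np.radians(f['fov_y'])/2)
    return F
def ray(f,u,v):
    F=K(f); d=np.array([(u-f['cx'])/F,(v-f['cy'])/F]); p=d.copy()
    for _ in range(30): p=d/(1+f['k1']*(p@p))
    return np.array(f['eye']),np.array(f['rotation'])@np.array([p[0],p[1],1.])
def onz(f,u,v,z):
    o,d=ray(f,u,v); return o+d*(z-o[2])/d[2]
def proj(f,P):
    c=np.array(f['rotation']).T@(np.array(P)-f['eye']); p=c[:2]/c[2]; p=p*(1+f['k1']*(p@p))
    return p*K(f)+[f['cx'],f['cy']]
def tri(*r):
    A=0;b=0
    for o,d in r:
        d=d/np.linalg.norm(d);M=np.eye(3)-np.outer(d,d);A=A+M;b=b+M@o
    p=np.linalg.solve(A,b)
    return p,[np.linalg.norm(np.cross(p-o,d/np.linalg.norm(d))) for o,d in r]
E
python3 - <<'E'
from h import *
for n in('scene','top'):
    f=cam(n,n+'1.png'); print(n,{k:np.round(f[k],4).tolist() for k in f if k!='image'})
s=manip.state(); print(s)
E
```

```text
pics
scene {'fov_y': 48.6011, 'cx': 320.6138, 'cy': 236.981, 'k1': -0.1309, 'eye': [0.0678, 0.6164, 1.0184], 'rotation': [0.0929, -0.2682, 0.9025, -0.3238]}
top {'fov_y': 54.7327, 'cx': 323.8552, 'cy': 238.4514, 'k1': -0.0075, 'eye': [0.3784, -0.0358, 1.2593], 'rotation': [-0.0342, 0.7117, -0.701, 0.0291]}
{'time': 0.1, 'joint_pos': array([-1.35899569e+00,  5.33083561e-02,  1.61417712e+00, -1.35824239e-05,
        1.47603675e+00, -1.19010667e-01]), 'joint_vel': array([ 3.49114094e-04, -2.00743296e-03, -4.46851101e-03, -6.48184618e-04,
       -2.94892634e-05,  4.75397225e-04]), 'joint_efforts': array([ 1.43990357e-03, -3.94904780e+01, -3.71363175e+01, -1.09385141e-05,
        3.93430601e-03, -1.61505369e-05]), 'tool_pos': array([ 0.20287359, -0.5905412 ,  0.23016292]), 'tool_rot': array([-9.63437065e-04,  9.86351079e-01,  1.64653026e-01, -5.14981528e-05]), 'contact_force': array([0.5957285 , 0.05921595, 0.03205358]), 'ft_torque': array([-0.04943654,  0.01778538,  0.02405851]), 'grasp_force': 0.0, 'gripper_width': 1.0005718318678725}
```

View pics/scene1.png

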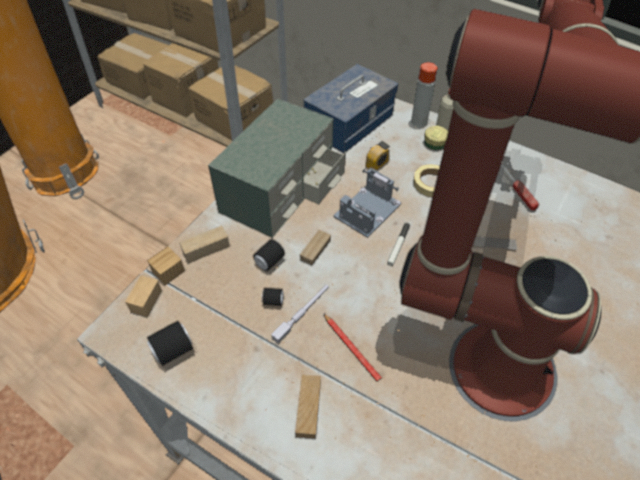

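View pics/top1.png

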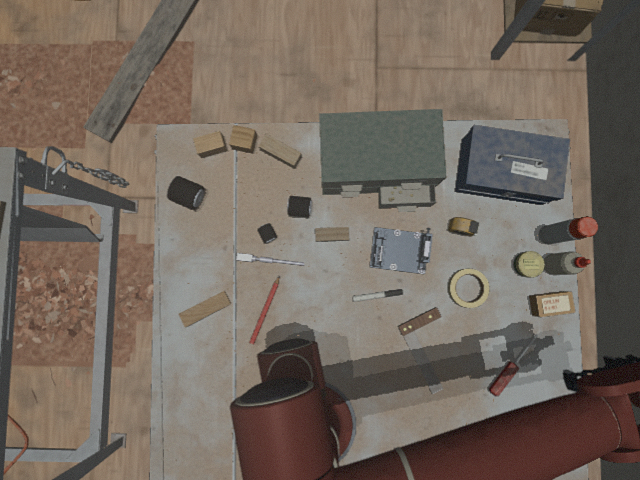

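Top picture: axle at (270,260), with its square end on the left at (243,258) and tip at (303,264). Rollers are at (187,193) big, (300,207) middle and (267,233) small. Bracket is at (402,250). I'll enlarge the relevant parts.

```bash
python3 - <<'E'
import re
s=open('h.py').read()
s=s.replace("    if save:","    from scipy.spatial.transform import Rotation as R\n    q=np.array(f['rotation']); f['rotation']=R.from_quat([q[1],q[2],q[3],q[0]]).as_matrix()\n    if save:")
s+="\ndef load(n): return np.load('cam_%s.npy'%n,allow_pickle=True).item()\n"
open('h.py','w').write(s)
E
python3 - <<'E'
from h import *
t=cam('top'); s=cam('scene')
a=t['image'][215:285,365:445]; b=s['image'][160:240,325:410]; c=t['image'][190:275,230:330]; d=s['image'][235:345,240:340]
r=lambda im:cv2.resize(im,(400,300),interpolation=cv2.INTER_CUBIC)
cv2.imwrite('pics/c1.png',np.vstack([np.hstack([r(a),r(b)]),np.hstack([r(c),r(d)])]))
for n,f,uv in(('t',t,[(402,250),(300,207),(243,258),(303,264)]),('s',s,[(367,212),(268,254),(281,333),(327,287)])):
    for p in uv: print(n,p,onz(f,*p,0.01).round(3))
E
```

```text
t (402, 250) [ 0.462 -0.237  0.01 ]
t (300, 207) [0.575 0.04  0.01 ]
t (243, 258) [0.434 0.191 0.01 ]
t (303, 264) [0.421 0.029 0.01 ]
s (367, 212) [ 0.459 -0.216  0.01 ]
s (268, 254) [0.59  0.032 0.01 ]
s (281, 333) [0.439 0.189 0.01 ]
s (327, 287) [0.421 0.035 0.01 ]
```

View pics/c1.png

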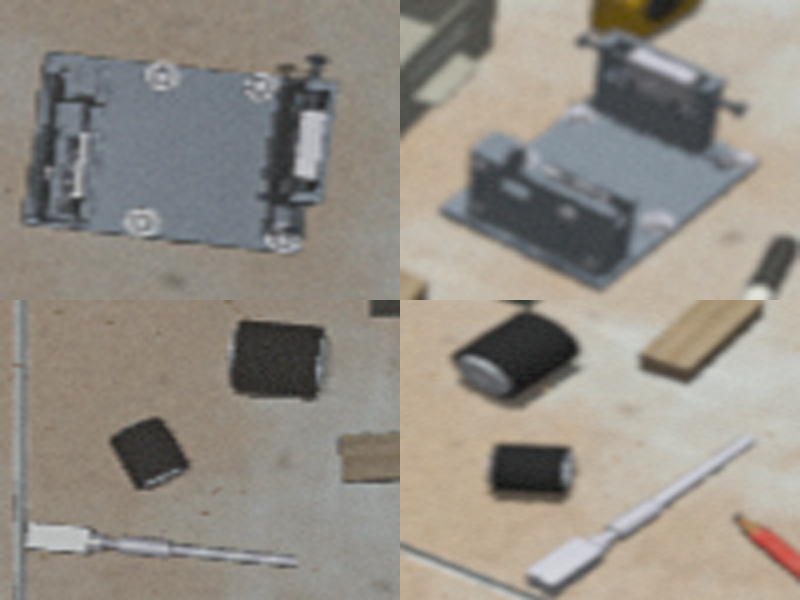

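The crops show the double cheek on the world +y side and the bearing cheek, with its jack screws and bright block, on the −y side. The axle's square end points to +y, and the middle roller's bore runs roughly along y. Next are the precise measurements.

```bash
cat >> h.py <<'E'
def avg(n,k=5):
    fs=[cam(n) for _ in range(k)]; f=fs[0]; f['image']=np.mean([g['image'] for g in fs],0).astype(np.uint8)
    np.save('cam_%s.npy'%n,f,allow_pickle=True); return f
def dark(f,box,thr=55):   # box u0,v0,u1,v1 -> largest dark contour rect + centroid
    u0,v0,u1,v1=box; im=cv2.resize(f['image'][v0:v1,u0:u1],None,fx=4,fy=4,interpolation=cv2.INTER_LINEAR)
    m=(im.max(2)<thr).astype(np.uint8); c=max(cv2.findContours(m,0,2)[0],key=cv2.contourArea)
    M=cv2.moments(c); g=lambda p:((np.array(p)+.5)/4-.5+[u0,v0])
    return g((M['m10']/M['m00'],M['m01']/M['m00'])),g(cv2.boxPoints(cv2.minAreaRect(c))),M['m00']/16
E
python3 - <<'E'
from h import *
t=avg('top');s=avg('scene')
ct,bt,at=dark(t,(280,190,322,225)); cs,bs,as_=dark(s,(248,232,292,276))
print(ct,at,cs,as_); print(bt.round(1).tolist(),bs.round(1).tolist())
p,e=tri(ray(t,*ct),ray(s,*cs)); print('roller',p,e)
# top roller axis dir on plane z=.04
P=[onz(t,*q,.04) for q in bt]
for i in range(4): d=P[(i+1)%4]-P[i]; print(np.linalg.norm(d[:2]).round(4),np.degrees(np.arctan2(d[1],d[0])).round(1))
# axle bright mask
for n,f,(u0,v0,u1,v1) in(('t',t,(236,248,310,270)),('s',s,(268,280,335,345))):
    im=cv2.resize(f['image'][v0:v1,u0:u1],None,fx=8,fy=8,interpolation=cv2.INTER_LINEAR)
    hsv=cv2.cvtColor(im,cv2.COLOR_BGR2HSV); m=((im[...,0]>135)&(hsv[...,1]<45)).astype(np.uint8)
    c=max(cv2.findContours(m,0,2)[0],key=cv2.contourArea); print(n,(cv2.boxPoints(cv2.minAreaRect(c))/8+[u0,v0]).round(1).tolist(),cv2.contourArea(c)/64)
    cv2.imwrite('pics/m%s.png'%n,np.vstack([im,cv2.cvtColor(m*255,cv2.COLOR_GRAY2BGR)]))
a=cv2.resize(t['image'][222:278,366:440],None,fx=8,fy=8,interpolation=cv2.INTER_CUBIC)
cv2.imwrite('pics/bt.png',cv2.convertScaleAbs(a,alpha=1.5,beta=0))
a=cv2.resize(s['image'][165:237,330:404],None,fx=8,fy=8,interpolation=cv2.INTER_CUBIC)
cv2.imwrite('pics/bs.png',cv2.convertScaleAbs(a,alpha=1.5,beta=0))
b=cv2.imread('pics/mt.png');c=cv2.imread('pics/ms.png'); H=max(b.shape[0],c.shape[0])
o=np.zeros((H,b.shape[1]+c.shape[1],3),np.uint8);o[:b.shape[0],:b.shape[1]]=b;o[:c.shape[0],b.shape[1]:]=c
sc=min(800/o.shape[1],600/o.shape[0]);print(sc,o.shape);cv2.imwrite('pics/m.png',cv2.resize(o,None,fx=sc,fy=sc))
E
```

```text
[298.58863982 206.32151153] 356.53125 [271.2100473  253.27552579] 404.15625
[[287.6, 214.9], [289.5, 195.8], [310.0, 197.8], [308.2, 216.9]] [[253.0, 255.6], [272.5, 238.0], [286.4, 253.5], [266.9, 271.0]]
roller [0.57200865 0.04200994 0.03659072] [np.float64(0.0011241367342736685), np.float64(0.0011241367342737076)]
0.0514 -4.2
0.0551 -94.8
0.0514 175.6
0.0549 85.3
t [[236.0, 248.0], [309.9, 248.0], [309.9, 269.9], [236.0, 269.9]] 704.65625
s [[269.8, 280.0], [334.9, 280.0], [334.9, 343.1], [269.8, 343.1]] 1892.5234375
0.5769230769230769 (1040, 1128, 3)
```

View pics/bt.png

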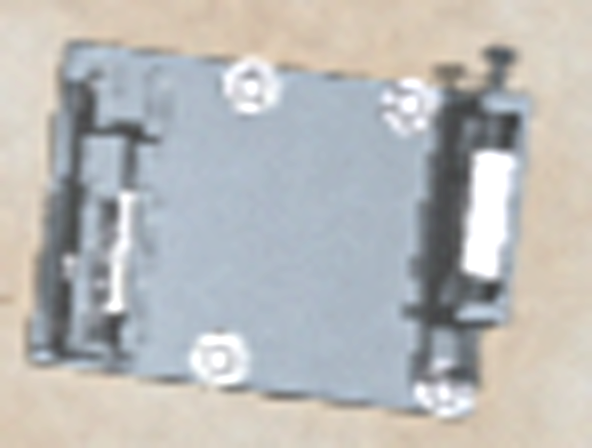

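View pics/bs.png

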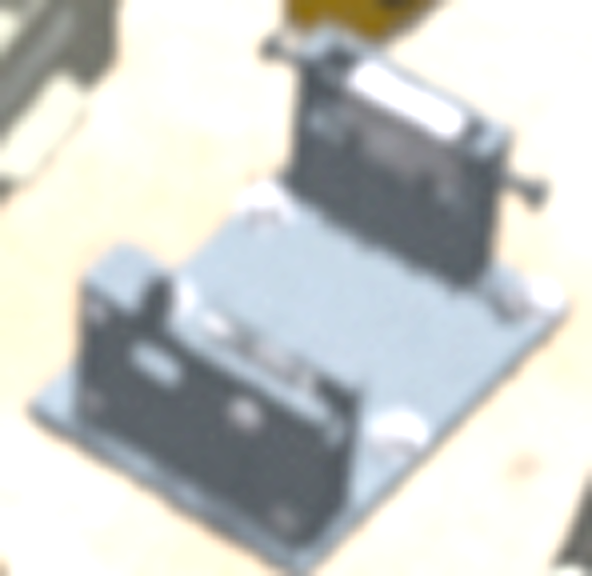

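The top crop shows base corners at about (70,42), (28,362) and (475,412), the bright bearing block centred near (488,213), and the wheel rim near (120,252). The scene crop shows base corners at (32,410), (297,577) and (570,300), the slot notch near (160,305), and the block at about (410,98).

```bash
python3 - <<'E'
from h import *
t=load('top');s=load('scene')
g=lambda p,o:((np.array(p)+.5)/8-.5+o)
T=lambda p:g(p,[366,222]); S=lambda p:g(p,[330,165])
def xy(f,p,zx,zy): return np.array([onz(f,*p,zx)[0],onz(f,*p,zy)[1]])
TL=xy(t,T((70,42)),.008,0);BL=xy(t,T((28,362)),0,0);BR=xy(t,T((475,412)),0,.008)
sL=onz(s,*S((32,410)),.004)[:2];sB=onz(s,*S((297,577)),0)[:2];sR=onz(s,*S((570,300)),.004)[:2]
def kab(M,W):
    M=np.array(M);W=np.array(W);m=M.mean(0);w=W.mean(0);a=M-m;b=W-w
    th=np.arctan2((a[:,0]*b[:,1]-a[:,1]*b[:,0]).sum(),(a*b).sum());R=np.array([[np.cos(th),-np.sin(th)],[np.sin(th),np.cos(th)]])
    c=w-R@m; return c,th,((M@R.T+c)-W)*1e3
m3=[(.055,.075),(-.055,.075),(-.055,-.075)]
for W in([TL,BL,BR],[sL,sB,sR]):
    c,th,e=kab(m3,W); print('bracket',c.round(4),np.degrees(th).round(2),e.round(1).tolist())
c,th,e=kab(m3*2,[TL,BL,BR,sL,sB,sR]); R=np.array([[np.cos(th),-np.sin(th)],[np.sin(th),np.cos(th)]])
# bright patches -> block, wheel
def bright(f,box,thr):
    u0,v0,u1,v1=box; im=cv2.resize(f['image'][v0:v1,u0:u1],None,fx=8,fy=8,interpolation=cv2.INTER_LINEAR)
    m=(im.min(2)>thr).astype(np.uint8); q=max(cv2.findContours(m,0,2)[0],key=cv2.contourArea); M=cv2.moments(q)
    G=lambda p:(np.array(p)+.5)/8-.5+[u0,v0]
    return G((M['m10']/M['m00'],M['m01']/M['m00'])),G(cv2.boxPoints(cv2.minAreaRect(q))),M['m00']/64
toB=lambda p:(R.T@(np.array(p)[:2]-c))*1e3
rs=[]
for n,f,box in(('t',t,(421,238,434,260)),('s',s,(370,168,392,186))):
    q,b,a=bright(f,box,150); print(n,'block c',q.round(2),a,'rect in bracket @70.5',[toB(onz(f,*x,.0705)).round(1).tolist() for x in b],toB(onz(f,*q,.0705)).round(1)); rs.append(ray(f,*q))
p,e=tri(*rs);print('block',p.round(4),e,toB(p))
q,b,a=bright(t,(377,243,385,264),140);print('wheel',a,toB(onz(t,*q,.075)).round(1),[toB(onz(t,*x,.073)).round(1).tolist() for x in b])
# axle: local threshold
for n,f,(u0,v0,u1,v1) in(('t',t,(236,250,310,270)),('s',s,(268,282,335,343))):
    im=f['image'][v0:v1,u0:u1].astype(int); print(n,'bg',np.median(im.reshape(-1,3),0), 'max',im.reshape(-1,3).max(0))
    x=im[...,0]-im[...,2]  # blue minus red: axle bluish/white vs tan
    print(np.percentile(x,[5,50,90,95,99]))
E
```

```text
bracket [ 0.4629 -0.2307] -6.0 [[1.0, 1.3], [0.0, -0.8], [-1.1, -0.4]]
bracket [ 0.4666 -0.2314] -5.86 [[2.8, -0.2], [-2.8, 0.5], [-0.1, -0.3]]
t block c [426.59 248.08] 59.03125 rect in bracket @70.5 [[-14.6, -53.2], [24.6, -53.6], [24.7, -65.5], [-14.5, -65.1]] [  5.5 -59.1]
s block c [384.44 173.93] 155.6875 rect in bracket @70.5 [[41.1, -75.9], [5.6, -105.2], [-22.8, -62.9], [11.8, -34.3]] [  6.2 -73.8]
block [ 0.4599 -0.2885  0.086 ] [np.float64(0.003429588944331279), np.float64(0.003429588944331421)] [  1.11560173 -57.66069657]
wheel 16.4765625 [-22.1  57.1] [[-40.0, 59.6], [-2.3, 59.0], [-2.3, 53.9], [-40.1, 54.5]]
t bg [132. 140. 147.] max [193 194 191]
[-26. -11.   4.   7.   9.]
s bg [155. 175. 190.] max [220 213 212]
[-41. -28.   3.   8.  10.]
```

View pics/m.png

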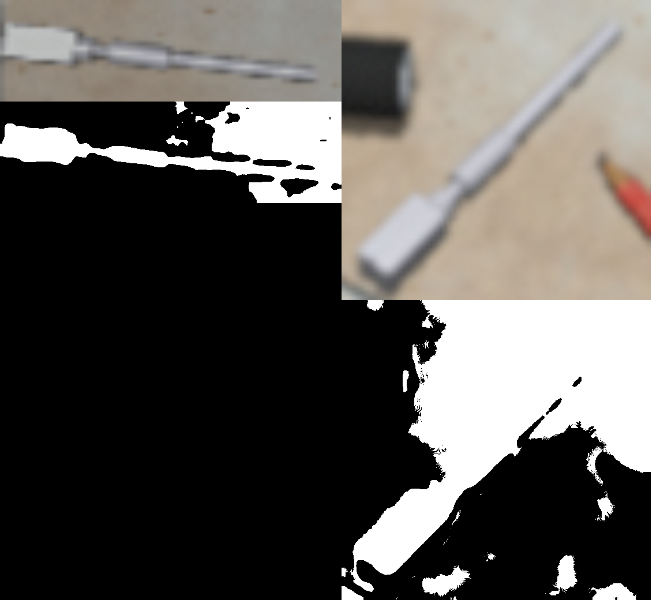

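The mask view shows the axle clearly, but a global threshold fails near the tip. The base may not be centred on the bracket origin, so I'll locate the cheek features themselves.

```bash
python3 - <<'E'
from h import *
t=load('top');s=load('scene')
g=lambda p,o:((np.array(p)+.5)/8-.5+o)
T=lambda p:g(p,[366,222]); S=lambda p:g(p,[330,165])
th=np.radians(-5.95);R=np.array([[np.cos(th),-np.sin(th)],[np.sin(th),np.cos(th)]]);c=np.array([.4645,-.231])
B=lambda p:(R.T@(p[:2]-c)*1e3).round(1)
for n,p,z in(('notch wall',(130,128),.07),('dbl cheek +x end',(110,60),.07),('dbl -x end',(95,362),.07),('streak top',(125,193),.073),('streak bot',(115,312),.073),('far +x out',(530,92),.072),('far -x out',(508,322),.072),('blk+',(495,150),.0705),('blk-',(478,277),.0705)):
    print('t',n,B(onz(t,*T(p),z)))
for n,p,z in(('out left top',(85,288),.07),('notch',(150,322),.07),('out right top',(330,430),.07),('inner right top',(355,388),.07),('far left top in',(303,68),.072),('far right in',(503,150),.072),('blk L',(375,62),.0705),('blk R',(465,115),.0705),('base cheek left bottom',(80,418),.008),('right bottom',(305,545),.008)):
    print('s',n,B(onz(s,*S(p),z)))
# enlarged double cheek & far cheek, plus intensity-stretched
a=cv2.resize(t['image'][226:272,370:388],None,fx=13,fy=13,interpolation=cv2.INTER_CUBIC)
b=cv2.resize(s['image'][192:236,336:380],None,fx=13,fy=13,interpolation=cv2.INTER_CUBIC)
def n(x): return cv2.normalize(x,None,0,255,cv2.NORM_MINMAX)
o=np.zeros((600,800,3),np.uint8);o[:a.shape[0],:a.shape[1]]=n(a);o[:b.shape[0],226:226+b.shape[1]]=n(b)[:, :574];cv2.imwrite('pics/dc.png',o)
E
```

```text
t notch wall [19.2 57.8]
t dbl cheek +x end [40.3 66.6]
t dbl -x end [-56.9  60.8]
t streak top [-2.1 57.4]
t streak bot [-40.4  56.5]
t far +x out [ 45.7 -68.3]
t far -x out [-28.6 -68.6]
t blk+ [ 26.  -59.3]
t blk- [-15.3 -58. ]
s out left top [37.5 72.5]
s notch [13.5 71.2]
s out right top [-54.4  72.2]
s inner right top [-50.4  53.7]
s far left top in [ 41.3 -47.2]
s far right in [-29.3 -57.2]
s blk L [ 25.8 -65.6]
s blk R [-10.3 -64. ]
s base cheek left bottom [38.2 70.7]
s right bottom [-48.   68.2]
```

View pics/dc.png

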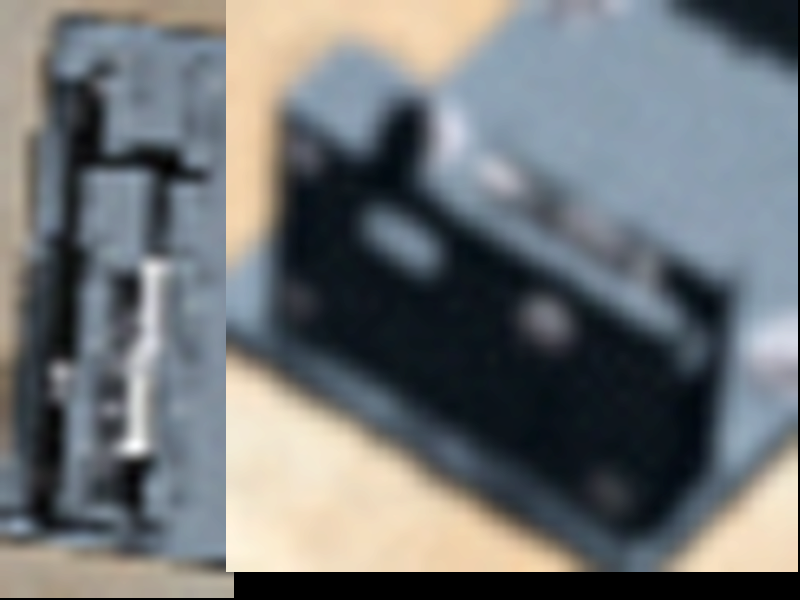

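The features agree: slot centre, keeper nose, and both cheek ends all put the bracket origin about 8.2 mm to +x of the base centre, and the block sits about −3 mm off mid. Now the axle and roller.

```bash
cat >> h.py <<'E'
TH=np.radians(-5.95);RB=np.array([[np.cos(TH),-np.sin(TH)],[np.sin(TH),np.cos(TH)]]);CB=np.array([.4645,-.231])+RB@np.array([.0082,0])
toB=lambda p:(RB.T@(np.array(p)[:2]-CB)*1e3).round(1)
toW=lambda x,y:CB+RB@np.array([x,y])/1e3
E
python3 - <<'E'
from h import *
t=load('top');s=load('scene')
for thr in(55,70,85,100):
    ct,bt,at=dark(t,(280,190,322,225),thr); P=np.array([onz(t,*q,.027)[:2] for q in bt])
    cs,bs,as_=dark(s,(248,232,292,276),thr)
    e=[P[(i+1)%4]-P[i] for i in(0,1)]
    print(thr,'ctr@27',onz(t,*ct,.027)[:2].round(4),'rect ctr',P.mean(0).round(4),[(np.linalg.norm(x).round(4),np.degrees(np.arctan2(x[1],x[0])).round(1)) for x in e],'scene',onz(s,*cs,.027)[:2].round(4))
for n,f,sq,tp in(('t',t,(244.5,257.5),(304.5,264)),('s',s,(281.4,331.4),(327.8,286))):
    a=onz(f,*sq,.018)[:2];b=onz(f,*tp,.006)[:2];print(n,a.round(4),b.round(4),np.degrees(np.arctan2(*(a-b)[::-1])).round(2),np.linalg.norm(a-b))
print('tri sq',tri(ray(t,244.5,257.5),ray(s,281.4,331.4)),'tip',tri(ray(t,304.5,264),ray(s,327.8,286)))
# axle width profile: row scan columns in top, bright centre per column
im=t['image'].astype(float)
for u in range(238,306,4):
    col=im[250:270,u,0]-im[250:270,u,2]; w=np.clip(col-np.median(col)-4,0,None); 
    print(u,round((w*np.arange(250,270)).sum()/max(w.sum(),1e-6),2),round(w.sum()),end=' | ')
E
```

```text
55 ctr@27 [0.5745 0.0432] rect ctr [0.5745 0.0425] [(np.float64(0.052), np.float64(-4.2)), (np.float64(0.0557), np.float64(-94.8))] scene [0.5759 0.036 ]
70 ctr@27 [0.5743 0.043 ] rect ctr [0.5744 0.0427] [(np.float64(0.0548), np.float64(-3.4)), (np.float64(0.0581), np.float64(-94.0))] scene [0.5757 0.037 ]
85 ctr@27 [0.574 0.043] rect ctr [0.574  0.0428] [(np.float64(0.0571), np.float64(-3.4)), (np.float64(0.0596), np.float64(-94.0))] scene [0.5748 0.0385]
100 ctr@27 [0.5738 0.043 ] rect ctr [0.5734 0.0425] [(np.float64(0.0588), np.float64(-3.5)), (np.float64(0.0618), np.float64(-94.1))] scene [0.5753 0.0451]
t [0.4353 0.186 ] [0.4207 0.0253] 84.83 0.1613415955999053
s [0.4377 0.1888] [0.4219 0.029 ] 84.36 0.1605706964625085
tri sq (array([0.4368561 , 0.18720555, 0.01602373]), [np.float64(0.0017119539686522882), np.float64(0.0017119539686523198)]) tip (array([0.42206234, 0.02612718, 0.00207605]), [np.float64(0.001347882131383078), np.float64(0.001347882131383096)])
238 256.39 146 | 242 256.73 123 | 246 257.3 122 | 250 257.61 155 | 254 257.99 134 | 258 258.66 76 | 262 258.97 128 | 266 259.43 122 | 270 259.89 104 | 274 260.29 55 | 278 260.69 58 | 282 261.19 43 | 286 261.69 49 | 290 262.06 33 | 294 262.62 16 | 298 263.0 27 | 302 263.41 27 |
```

```bash
cat >> h.py <<'E'
def pose():
    s=manip.state(); q=s['tool_rot']; from scipy.spatial.transform import Rotation as R
    x=R.from_quat([q[1],q[2],q[3],q[0]]).as_matrix()[:,0]; return s['tool_pos'],np.arctan2(x[1],x[0]),s
def plan(P,psi,tgt,tpsi,n,jaw,ramp=False,prev=None):
    """rows from commanded P,psi to tgt,tpsi; returns new commanded pose (with rounding)"""
    P=np.array(P,float);w=np.ones(n)
    if ramp: w=np.minimum(np.arange(1,n+1),np.arange(n,0,-1)).astype(float); w=np.minimum(w,ramp)
    w=np.cumsum(w)/w.sum(); P0=P.copy();a0=psi; rows=[]
    for k in range(n):
        d=P0+(np.array(tgt)-P0)*w[k]-P; c,s_=np.cos(psi),np.sin(psi)
        r=np.round(np.array([c*d[0]+s_*d[1],s_*d[0]-c*d[1],-d[2]])*1e3,1); sp=round(-(a0+(tpsi-a0)*w[k]-psi),3)
        P=P+np.array([c*r[0]+s_*r[1],s_*r[0]-c*r[1],-r[2]])/1e3; psi-=sp
        rows.append([*r.tolist(),sp,jaw])
    for i in range(0,n,8): print(str([float(f'{x:g}') for r in rows[i:i+8] for x in r]).replace('.0,',',').replace(' ',''))
    print('->',P.round(4),round(psi,4)); return P,psi
E
python3 - <<'E'
from h import *
P,psi,s=pose(); print(P,psi)
p=plan(P,psi,[.45,-.22,.24],psi,12,1)
p=plan(*p,[.437,.187,.1],np.radians(84.6),12,1)
E
```

```text
[ 0.2030002  -0.59110569  0.231339  ] 0.33081174580704187
[29.5,-22.6,-0.7,-0,1,29.5,-22.5,-0.7,-0,1,29.5,-22.6,-0.8,-0,1,29.5,-22.6,-0.7,-0,1,29.6,-22.5,-0.7,-0,1,29.5,-22.6,-0.7,-0,1,29.5,-22.5,-0.8,-0,1,29.5,-22.6,-0.7,-0,1.0]
[29.5,-22.6,-0.7,-0,1,29.5,-22.5,-0.7,-0,1,29.5,-22.6,-0.7,-0,1,29.5,-22.6,-0.8,-0,1.0]
-> [ 0.4499 -0.22    0.24  ] 0.3308
[10,-32.4,11.7,-0.095,1,13,-31.4,11.6,-0.096,1,16,-29.9,11.7,-0.095,1,18.7,-28.3,11.7,-0.096,1,21.4,-26.3,11.6,-0.095,1,23.8,-24.3,11.7,-0.096,1,25.9,-21.8,11.7,-0.095,1,28,-19.3,11.7,-0.096,1.0]
[29.6,-16.5,11.6,-0.095,1,31.1,-13.6,11.7,-0.096,1,32.2,-10.5,11.7,-0.095,1,33.1,-7.5,11.6,-0.096,1.0]
-> [0.437 0.187 0.1  ] 1.4768
```

Emit:
move_arm(increments=[29.5, -22.6, -0.7, 0, 1, 29.5, -22.6, -0.7, 0, 1, 29.5, -22.6, -0.7, 0, 1, 29.5, -22.6, -0.7, 0, 1, 29.5, -22.6, -0.7, 0, 1, 29.5, -22.6, -0.7, 0, 1, 29.5, -22.6, -0.7, 0, 1, 29.5, -22.6, -0.7, 0, 1])

```text
time: 1.37
tool_pos: [0.3682, -0.3419, 0.2372]
tool_rot: [0.0, 0.986, 0.164, 0.0]
contact_force: [0.7, 0.4, 0.1]
gripper_width: 0.999
grasp_force: 0.0
```

Emit:
move_arm(increments=[29.5, -22.6, -0.7, 0, 1, 29.5, -22.5, -0.7, 0, 1, 29.5, -22.6, -0.7, 0, 1, 29.5, -22.6, -0.8, 0, 1])

```text
time: 1.7
tool_pos: [0.4505, -0.2181, 0.2402]
tool_rot: [0.0, 0.986, 0.165, 0.0]
contact_force: [1.4, -0.6, -0.0]
gripper_width: 0.996
grasp_force: 0.0
```

Emit:
move_arm(increments=[10, -32.4, 11.7, -0.095, 1, 13, -31.4, 11.6, -0.096, 1, 16, -29.9, 11.7, -0.095, 1, 18.7, -28.3, 11.7, -0.096, 1, 21.4, -26.3, 11.6, -0.095, 1, 23.8, -24.3, 11.7, -0.096, 1, 25.9, -21.8, 11.7, -0.095, 1, 28, -19.3, 11.7, -0.096, 1])

```text
time: 2.37
tool_pos: [0.4409, 0.0532, 0.1462]
tool_rot: [0.0, 0.853, 0.522, 0.001]
contact_force: [-0.2, -0.4, -0.4]
gripper_width: 0.998
grasp_force: 0.0
```

Emit:
move_arm(increments=[29.6, -16.5, 11.6, -0.095, 1, 31.1, -13.6, 11.7, -0.096, 1, 32.2, -10.5, 11.7, -0.095, 1, 33.1, -7.5, 11.6, -0.096, 1, 0, 0, 0, 0, 1])

```text
time: 2.78
tool_pos: [0.4346, 0.1913, 0.0975]
tool_rot: [-0.002, 0.737, 0.676, -0.001]
contact_force: [-0.5, -0.6, 0.2]
gripper_width: 0.997
grasp_force: 0.0
```

```bash
python3 - <<'E'
from h import *
P,psi,s=pose(); print(P,psi,s['contact_force'],s['time'])
p=plan(P,psi,[.437,.187,.004],np.radians(84.6),6,1)
E
```

```text
[0.43456237 0.19127564 0.09754517] 1.4852332678820162 [-0.46884166 -0.56481154  0.20804438] 2.7833
[-0.7,0.5,15.6,0.001,1,-0.7,0.4,15.6,0.002,1,-0.6,0.5,15.6,0.001,1,-0.7,0.5,15.6,0.002,1,-0.7,0.4,15.6,0.001,1,-0.6,0.5,15.5,0.002,1.0]
-> [0.437 0.187 0.004] 1.4762
```

Emit:
move_arm(increments=[0, 0, 16, 0, 1, 0, 0, 16, 0, 1, 0, 0, 16, 0, 1, 0, 0, 16, 0, 1, 0, 0, 16, 0, 1, 0, 0, 16, 0, 1, 0, 0, 0, 0, 1, 0, 0, 0, 0, 1])

```text
time: 3.45
tool_pos: [0.4362, 0.1868, 0.0034]
tool_rot: [-0.0, 0.74, 0.673, -0.001]
contact_force: [0.1, -0.1, 0.1]
gripper_width: 1.001
grasp_force: 0.0
```

Emit:
move_arm(increments=[0, 0, 0, 0, 0.5, 0, 0, 0, 0, 0, 0, 0, 0, 0, 0, 0, 0, 0, 0, 0, 0, 0, 0, 0, 0, 0, 0, 0, 0, 0, 0, 0, 0, 0, 0, 0, 0, 0, 0, 0])

```text
time: 4.12
tool_pos: [0.4373, 0.1873, 0.0045]
tool_rot: [0.0, 0.74, 0.673, 0.0]
contact_force: [-0.7, -0.6, 5.1]
gripper_width: 0.218
grasp_force: 62.4
```

Emit:
move_arm(increments=[0, 0, -4, 0, 0, 0, 0, -10, 0, 0, 0, 0, -16, 0, 0, 0, 0, -16, 0, 0, 0, 0, -16, 0, 0, 0, 0, -10, 0, 0, 0, 0, -4, 0, 0, 0, 0, 0, 0, 0])

```text
time: 4.78
tool_pos: [0.4374, 0.1874, 0.081]
tool_rot: [0.0, 0.74, 0.673, 0.001]
contact_force: [-0.6, -0.2, -1.8]
gripper_width: 0.214
grasp_force: 61.6
```

```bash
python3 - <<'E'
from h import *
P,psi,s=pose(); print(P,psi,s['contact_force'],s['ft_torque'],s['gripper_width'])
t=avg('top',3);n=avg('scene',3)
a=t['image'][235:285,230:320]; b=n['image'][230:345,240:345]
o=np.hstack([cv2.resize(a,(400,222),interpolation=cv2.INTER_CUBIC),np.zeros((222,4,3),np.uint8)]); b=cv2.resize(b,(396,434),interpolation=cv2.INTER_CUBIC)
O=np.zeros((434,800,3),np.uint8);O[:222,:400]=o[:,:400];O[:,404:]=b; cv2.imwrite('pics/g.png',O)
E
```

```text
[0.43744449 0.1874246  0.08095131] 1.4768438194746438 [-0.61659754 -0.18317841 -1.79758793] [ 0.03555768 -0.01203101 -0.0665531 ] 0.21438141321914872
```

View pics/g.png

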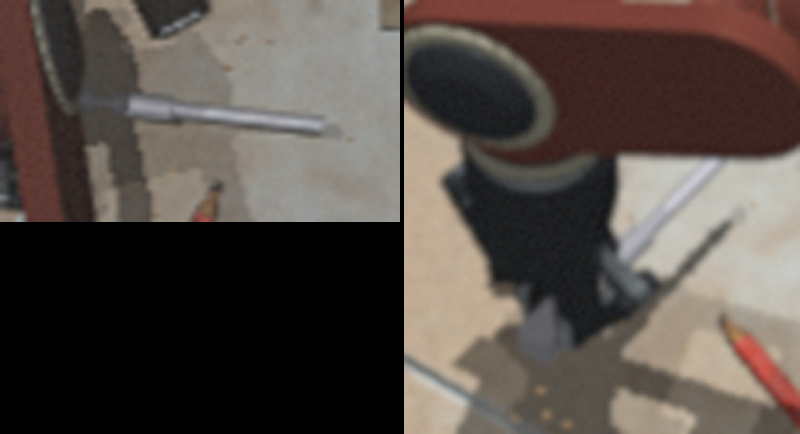

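The picture shows the axle firmly held. In the top view its tip is at about (303.8, 263.1) px. The arm hides the tip in the scene view.

```bash
python3 - <<'E'
from h import *
P,psi,s=pose();t=load('top')
im=t['image'].astype(float)
# axle line: per column centre of bluish-bright
us=[];vs=[]
for u in range(262,303,2):
    col=im[252:272,u,:].sum(1); b=np.median(col); w=np.clip(im[252:272,u,0]-im[252:272,u,2]-np.median(im[252:272,u,0]-im[252:272,u,2])-4,0,None)
    us.append(u);vs.append((w*np.arange(252,272)).sum()/max(w.sum(),1e-6))
print(np.round(vs,1))
k=np.polyfit(us,vs,1,w=None);r=np.array(vs)-np.polyval(k,us);ok=abs(r)<.5;k=np.polyfit(np.array(us)[ok],np.array(vs)[ok],1);print(k,ok.sum())
row=[im[int(round(np.polyval(k,u))),u].round() .tolist() for u in range(298,309)];print(row)
for u in(303.8,): 
  q=onz(t,u,np.polyval(k,u),.081);d=q-P;print('tip',q,'tool frame',(np.cos(psi)*d[0]+np.sin(psi)*d[1])*1e3,(np.sin(psi)*d[0]-np.cos(psi)*d[1])*1e3)
a=onz(t,265,np.polyval(k,265),.084);b=onz(t,303,np.polyval(k,303),.081);print('axle yaw',np.degrees(np.arctan2(*(a-b)[:2][::-1])),np.degrees(psi))
E
```

```text
[258.5 258.8 259.  259.  259.2 259.5 259.7 260.  260.3 260.5 260.6 260.8
 261.1 261.3 261.3 261.8 261.9 262.2 262.4 262.4 262.5]
[1.06146296e-01 2.30677779e+02] 21
[[180.0, 173.0, 172.0], [172.0, 166.0, 165.0], [168.0, 162.0, 161.0], [173.0, 167.0, 165.0], [155.0, 149.0, 150.0], [130.0, 133.0, 133.0], [126.0, 128.0, 131.0], [124.0, 128.0, 130.0], [136.0, 142.0, 144.0], [145.0, 149.0, 152.0], [141.0, 148.0, 150.0]]
tip [0.42089164 0.02350263 0.081     ] tool frame -164.24590187228708 0.2608678221869675
axle yaw 84.88405162790723 84.61149385842059
```

```bash
python3 - <<'E'
from h import *
P=np.array([.4374,.1874,.081]);psi=1.4768
g=np.array([.589,.2442])
p=plan(P,psi,[*g,.081],np.radians(85.9),12,0,4)
p=plan(*p,[*g,.027],np.radians(85.9),8,0,3)
E
```

```text
[2,4,-0,-0.001,0,3.9,8.1,-0,-0.001,0,5.9,12.2,-0,-0.002,0,7.8,16.2,-0,-0.002,0,7.7,16.2,-0,-0.003,0,7.7,16.3,-0,-0.002,0,7.7,16.2,-0,-0.003,0,7.7,16.3,-0,-0.002,0.0]
[7.6,16.3,-0,-0.003,0,5.6,12.3,-0,-0.002,0,3.8,8.1,-0,-0.001,0,1.9,4.1,-0,-0,0.0]
-> [0.589  0.2442 0.081 ] 1.4988
[-0,0,3,-0,0,-0,0,6,-0,0,-0,0,9,-0,0,-0,0,9,-0,0,-0,0,9,-0,0,-0,0,9,-0,0,-0,0,6,-0,0,-0,0,3,-0,0.0]
-> [0.589  0.2442 0.027 ] 1.4988
```

Emit:
move_arm(increments=[2, 4, 0, -0.001, 0, 3.9, 8.1, 0, -0.001, 0, 5.9, 12.2, 0, -0.002, 0, 7.8, 16.2, 0, -0.002, 0, 7.7, 16.2, 0, -0.003, 0, 7.7, 16.3, 0, -0.002, 0, 7.7, 16.2, 0, -0.003, 0, 7.7, 16.3, 0, -0.002, 0])

```text
time: 5.75
tool_pos: [0.5478, 0.2288, 0.0794]
tool_rot: [-0.0, 0.734, 0.679, 0.0]
contact_force: [-0.7, 0.4, -1.2]
gripper_width: 0.221
grasp_force: 61.6
```

Emit:
move_arm(increments=[7.6, 16.3, 0, -0.003, 0, 5.6, 12.3, 0, -0.002, 0, 3.8, 8.1, 0, -0.001, 0, 1.9, 4.1, 0, 0, 0])

```text
time: 6.08
tool_pos: [0.5898, 0.2445, 0.0794]
tool_rot: [0.0, 0.732, 0.681, 0.0]
contact_force: [-0.7, -0.3, -1.3]
gripper_width: 0.215
grasp_force: 61.5
```

Emit:
move_arm(increments=[0, 0, 3, 0, 0, 0, 0, 6, 0, 0, 0, 0, 9, 0, 0, 0, 0, 9, 0, 0, 0, 0, 9, 0, 0, 0, 0, 9, 0, 0, 0, 0, 6, 0, 0, 0, 0, 3, 0, 0])

```text
time: 6.75
tool_pos: [0.5873, 0.2437, 0.0239]
tool_rot: [-0.001, 0.732, 0.681, -0.001]
contact_force: [-0.3, 0.0, -2.7]
gripper_width: 0.212
grasp_force: 61.5
```

```bash
python3 - <<'E'
from h import *
P,psi,s=pose(); print(P,np.degrees(psi),s['contact_force'])
t=avg('top',4);n=avg('scene',4)
for thr in(55,70):
    ct,bt,at=dark(t,(280,190,322,225),thr); print(ct,onz(t,*ct,.027).round(4),at)
im=t['image'].astype(float)
for u in range(262,292,2):
    c=im[196:218,u]; print(u,(c.sum(1)/3).round().astype(int).tolist())
a=cv2.resize(t['image'][185:235,245:325],(640,400),interpolation=cv2.INTER_CUBIC);cv2.imwrite('pics/r.png',a)
E
```

```text
[0.58726112 0.24367355 0.02388881] 85.87175731807595 [-0.25100632  0.01310155 -2.66628441]
[298.18108998 207.43245214] [0.5715 0.0442 0.027 ] 216.03125
[298.63886552 206.3996335 ] [0.5743 0.043  0.027 ] 390.09375
262 [138, 142, 144, 145, 141, 137, 131, 156, 192, 139, 68, 86, 134, 139, 138, 140, 132, 134, 133, 129, 121, 115]
264 [140, 142, 142, 141, 140, 140, 136, 146, 187, 144, 76, 87, 140, 141, 138, 137, 140, 140, 139, 140, 139, 136]
266 [141, 141, 140, 136, 136, 136, 136, 137, 183, 153, 82, 77, 133, 142, 140, 139, 137, 137, 136, 137, 139, 139]
268 [141, 141, 140, 141, 139, 138, 137, 129, 172, 163, 100, 72, 128, 144, 141, 139, 138, 137, 136, 141, 140, 139]
270 [140, 139, 139, 132, 140, 142, 136, 124, 161, 176, 117, 74, 123, 142, 138, 132, 128, 128, 136, 139, 139, 141]
272 [138, 136, 138, 141, 136, 135, 134, 127, 160, 186, 128, 70, 95, 139, 138, 137, 133, 134, 141, 142, 141, 141]
274 [140, 136, 135, 139, 141, 141, 139, 133, 153, 190, 140, 69, 87, 143, 143, 141, 140, 141, 139, 140, 137, 140]
276 [138, 139, 139, 139, 139, 140, 138, 132, 141, 185, 148, 76, 80, 140, 143, 142, 141, 143, 140, 139, 140, 140]
278 [138, 142, 140, 135, 139, 139, 140, 139, 134, 180, 159, 84, 74, 131, 142, 143, 141, 138, 139, 138, 137, 141]
280 [140, 140, 138, 136, 135, 141, 139, 139, 129, 169, 170, 104, 76, 128, 146, 142, 142, 139, 138, 140, 136, 139]
282 [137, 138, 139, 140, 139, 140, 140, 135, 123, 163, 180, 123, 73, 109, 146, 145, 140, 142, 138, 141, 141, 140]
284 [139, 141, 139, 136, 139, 138, 142, 142, 136, 145, 148, 117, 106, 123, 148, 148, 144, 143, 136, 139, 139, 141]
286 [141, 142, 139, 138, 139, 141, 143, 141, 142, 142, 128, 139, 143, 144, 143, 140, 145, 145, 144, 143, 146, 142]
288 [144, 146, 127, 115, 106, 108, 116, 124, 107, 103, 96, 77, 69, 59, 50, 50, 53, 55, 73, 105, 118, 147]
290 [61, 47, 50, 50, 50, 50, 51, 50, 47, 48, 49, 53, 51, 49, 51, 50, 49, 44, 43, 49, 86, 135]
```

View pics/r.png

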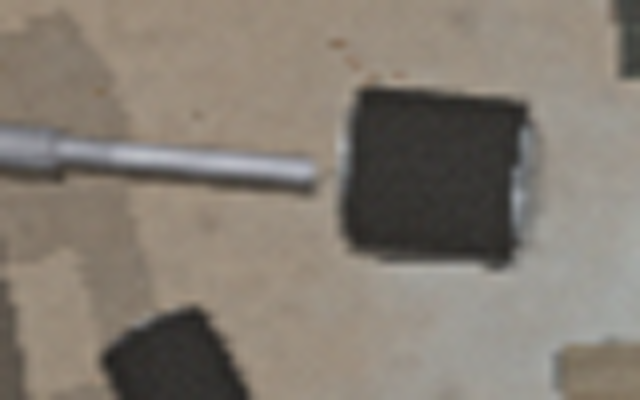

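In the picture the tip is at (315,173) in the 8× crop, about 30 px (10 mm) short of the roller's left face. The shaft is about 6 px (2 mm) below the roller's axis, since the measured TCP had not settled. I'll read the state again.

```bash
python3 - <<'E'
from h import *
P,psi,s=pose(); print(P,np.degrees(psi),s['contact_force'],s['time'])
t=avg('top',3)
im=t['image'].astype(float).mean(2)
for u in (264,274,282): print(u,im[200:214,u].round().astype(int).tolist())
for u in (294,304): print(u,im[190:222,u].round().astype(int).tolist())
P,psi,s=pose(); print(P,np.degrees(psi),s['contact_force'],s['time'])
E
```

```text
[0.58891603 0.24420596 0.02656326] 85.87417037486061 [-0.14064442  0.08148844 -0.4059563 ] 7.15
264 [140, 137, 124, 164, 168, 109, 69, 120, 141, 140, 138, 138, 138, 141]
274 [141, 141, 138, 130, 174, 163, 91, 73, 128, 143, 140, 140, 139, 140]
282 [139, 137, 137, 138, 151, 194, 149, 69, 76, 145, 146, 143, 141, 141]
294 [142, 142, 142, 140, 130, 144, 60, 46, 50, 53, 56, 51, 53, 51, 57, 53, 54, 52, 51, 50, 51, 50, 49, 47, 45, 48, 67, 88, 157, 155, 152, 150]
304 [139, 142, 142, 144, 144, 147, 143, 58, 41, 49, 54, 54, 56, 53, 55, 55, 57, 53, 53, 54, 51, 54, 49, 52, 50, 47, 46, 86, 159, 157, 155, 155]
[0.58863711 0.24409848 0.02617026] 85.87377961068862 [ 0.66487923 -0.88813512 -1.02106489] 7.3
```

Emit:
move_arm(increments=[0, 0.6, 0, 0, 0, -3, 0, 0, 0, 0, -3, 0, 0, 0, 0, -3, 0, 0, 0, 0, -3, 0, 0, 0, 0, -3, 0, 0.1, 0, 0, -3, 0, 0.1, 0, 0, -3, 0, 0.1, 0, 0])

```text
time: 7.97
tool_pos: [0.5876, 0.2227, 0.0256]
tool_rot: [0.0, 0.732, 0.681, 0.0]
contact_force: [1.1, 0.2, -1.7]
gripper_width: 0.217
grasp_force: 61.6
```

```bash
python3 - <<'E'
from h import *
t=avg('top',3)
P,psi,s=pose(); print(P,np.degrees(psi),s['contact_force'],s['ft_torque'],s['time'])
im=t['image'].astype(float).mean(2)
print(im[205,280:316].round().astype(int).tolist())
ct,bt,at=dark(t,(280,190,322,225),70); print(ct,onz(t,*ct,.027).round(4),at,bt.round(1).tolist())
E
```

```text
[0.5875264  0.22266292 0.02553417] 85.85614959674977 [ 0.25155833 -0.5980664  -0.9092528 ] [-0.09472857 -0.0194111   0.06000827] 8.1167
[194, 195, 196, 196, 187, 180, 177, 156, 102, 56, 49, 54, 54, 51, 52, 54, 55, 55, 54, 53, 55, 56, 52, 54, 53, 53, 51, 48, 48, 65, 152, 130, 116, 139, 146, 148]
[299.10655109 206.44464995] [0.5742 0.0418 0.027 ] 390.71875 [[287.8, 215.5], [289.5, 195.6], [310.7, 197.5], [309.0, 217.3]]
```

Emit:
move_arm(increments=[-4, 0, 0.1, 0, 0, -4, 0, 0.1, 0, 0, -4, 0, 0.1, 0, 0, -4, 0, 0.1, 0, 0, -4, 0, 0.1, 0, 0, -4, 0, 0.1, 0, 0, -4, 0, 0.1, 0, 0, -4, 0, 0.1, 0, 0])

```text
time: 8.78
tool_pos: [0.5852, 0.1907, 0.0248]
tool_rot: [0.0, 0.732, 0.681, 0.0]
contact_force: [0.1, 0.3, -1.3]
gripper_width: 0.214
grasp_force: 61.6
```

Emit:
move_arm(increments=[-4, 0, 0.1, 0, 0, -4, 0, 0.1, 0, 0, -4, 0, 0.1, 0, 0, -4, 0, 0.1, 0, 0, -4, 0, 0.1, 0, 0, -4, 0, 0.1, 0, 0, -4, 0, 0.1, 0, 0, -4, 0, 0.1, 0, 0])

```text
time: 9.45
tool_pos: [0.5829, 0.1588, 0.024]
tool_rot: [0.0, 0.732, 0.681, 0.0]
contact_force: [0.9, 0.2, 0.1]
gripper_width: 0.215
grasp_force: 61.7
```

```bash
python3 - <<'E'
from h import *
t=avg('top',3);n=avg('scene',3)
P,psi,s=pose(); print(P,np.degrees(psi),s['contact_force'],s['ft_torque'],s['time'])
ct,bt,at=dark(t,(275,190,325,225),70); c=onz(t,*ct,.027);print(ct,c.round(4),at,bt.round(1).tolist(),np.linalg.norm((P-c)[:2]))
a=cv2.resize(t['image'][180:235,245:335],(720,440),interpolation=cv2.INTER_CUBIC);cv2.imwrite('pics/r2.png',a)
E
```

```text
[0.58284307 0.15908586 0.0238584 ] 85.88150555946747 [ 1.13846022 -0.16762612 -0.80002064] [-0.35368536 -0.02819599  0.06007608] 9.75
[298.9993626  206.54976007] [0.5739 0.042  0.027 ] 398.34375 [[287.5, 215.6], [289.3, 195.6], [310.8, 197.5], [309.0, 217.6]] 0.11737473090398405
```

Emit:
move_arm(increments=[-3, 0, 0.1, 0, 0, -3, 0, 0, 0, 0, -2, 0, 0.1, 0, 0, -2, 0, 0, 0, 0, 0, 0, 0, 0, 0, 0, 0, -1, 0, 0, 0, 0, -2, 0, 0, 0, 0, -3, 0, 0])

```text
time: 10.42
tool_pos: [0.5813, 0.1493, 0.029]
tool_rot: [-0.001, 0.732, 0.681, -0.001]
contact_force: [0.3, -0.3, -3.7]
gripper_width: 0.216
grasp_force: 61.3
```

Emit:
move_arm(increments=[0, 0, -4, 0, 0, 0, 0, -5, 0, 0, 0, 0, -5, 0, 0, 0, 0, -5, 0, 0, 0, 0, -4, 0, 0, 0, 0, -3, 0, 0, 0, 0, -1, 0, 0, 0, 0, 0, 0, 0])

```text
time: 11.08
tool_pos: [0.5824, 0.1493, 0.0572]
tool_rot: [0.0, 0.732, 0.681, 0.0]
contact_force: [0.8, -0.8, -3.5]
gripper_width: 0.218
grasp_force: 61.3
```

```bash
python3 - <<'E'
from h import *
t=avg('top',3);n=avg('scene',3)
P,psi,s=pose(); print(P,np.degrees(psi),s['contact_force'],s['ft_torque'],s['time'],s['gripper_width'])
ct,bt,at=dark(t,(275,190,325,225),70); c=onz(t,*ct,.055);print(ct,c.round(4),at,bt.round(1).tolist(),np.linalg.norm((P-c)[:2]))
a=cv2.resize(t['image'][180:235,245:335],(450,275),interpolation=cv2.INTER_CUBIC);b=cv2.resize(n['image'][200:310,230:320],(340,415),interpolation=cv2.INTER_CUBIC)
O=np.zeros((415,800,3),np.uint8);O[:275,:450]=a;O[:,460:]=b;cv2.imwrite('pics/r3.png',O)
E
```

```text
[0.58193654 0.14919385 0.05635466] 85.87326356140795 [ 0.4311077   0.93184667 -3.36966436] [0.28386079 0.01993673 0.00817958] 11.3833 0.2153222966628606
[298.43381383 205.48744414] [0.5723 0.0418 0.055 ] 426.53125 [[286.8, 215.4], [288.2, 194.3], [310.1, 195.7], [308.7, 216.8]] 0.10780238587727814
```

View pics/r3.png

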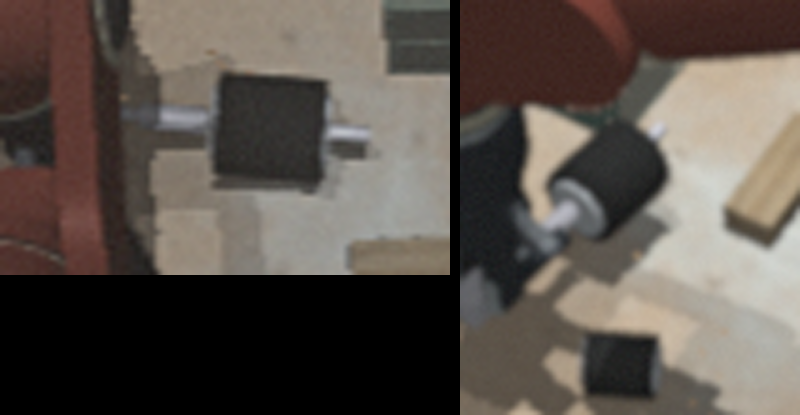

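The picture shows the roller lifted and hanging level on the axle against the step, with the tip protruding at top px (319,207) and scene px (283.5,234). Now the carry path.

```bash
python3 - <<'E'
from h import *
t=load('top');n=load('scene')
P,psi,s=pose()
tip,e=tri(ray(t,318.8,206.8),ray(n,283.5,233.9)); print('tip',tip,e,(tip-P)*1e3)
im=t['image'].astype(float).mean(2); print(im[200:214,314].round().astype(int).tolist(),im[200:214,317].round().astype(int).tolist(),im[206,312:324].round().astype(int).tolist())
C=np.array([.5817,.1493,.057]); ps=np.radians(85.87); g=toW(1.5,117); tp=np.radians(82.5); print(g)
p=plan(C,ps,[.52,.15,.115],ps,11,0,5)
p=plan(*p,[g[0]+.003,g[1],.115],tp,26,0,5)
E
```

```text
tip [ 0.57081459 -0.01111236  0.05402899] [np.float64(0.0012114763153299912), np.float64(0.0012114763153300784)] [ -11.12195171 -160.3062023    -2.32566473]
[149, 147, 148, 137, 125, 149, 192, 147, 78, 70, 71, 85, 149, 145] [145, 147, 143, 146, 144, 135, 178, 157, 97, 71, 71, 85, 150, 154] [192, 195, 192, 188, 179, 178, 167, 155, 147, 146, 148, 149]
[ 0.48627603 -0.11563582]
[-0.1,-1.8,-1.7,-0,0,-0.2,-3.5,-3.3,-0,0,-0.3,-5.3,-4.9,-0,0,-0.5,-7,-6.7,-0,0,-0.5,-8.8,-8.3,-0,0,-0.5,-8.8,-8.2,-0,0,-0.6,-8.8,-8.3,-0,0,-0.4,-7,-6.7,-0,0.0]
[-0.3,-5.3,-4.9,-0,0,-0.2,-3.5,-3.3,-0,0,-0.1,-1.8,-1.7,-0,0.0]
-> [0.52  0.15  0.115] 1.4987
[-2.4,-0.1,-0,0.001,0,-4.9,-0.2,-0,0.001,0,-7.3,-0.3,-0,0.001,0,-9.7,-0.4,-0,0.002,0,-12.1,-0.5,-0,0.003,0,-12.2,-0.4,-0,0.003,0,-12.1,-0.4,-0,0.002,0,-12.2,-0.3,-0,0.003,0.0]
[-12.1,-0.4,-0,0.003,0,-12.2,-0.3,-0,0.002,0,-12.2,-0.2,-0,0.003,0,-12.1,-0.3,-0,0.003,0,-12.2,-0.2,-0,0.002,0,-12.1,-0.1,-0,0.003,0,-12.2,-0.2,-0,0.003,0,-12.1,-0.1,-0,0.002,0.0]
[-12.2,-0,-0,0.003,0,-12.1,-0.1,-0,0.003,0,-12.2,0,-0,0.002,0,-12.2,0.1,-0,0.003,0,-12.1,0,-0,0.003,0,-12.2,0.1,-0,0.002,0,-9.7,0.1,-0,0.003,0,-7.3,0.1,-0,0.001,0.0]
[-4.9,0.1,-0,0.001,0,-2.4,0,-0,0.001,0.0]
-> [ 0.4893 -0.1157  0.115 ] 1.4397
```

Emit:
move_arm(increments=[-0.1, -1.8, -1.7, 0, 0, -0.2, -3.5, -3.3, 0, 0, -0.3, -5.3, -4.9, 0, 0, -0.5, -7, -6.7, 0, 0, -0.5, -8.8, -8.3, 0, 0, -0.5, -8.8, -8.2, 0, 0, -0.6, -8.8, -8.3, 0, 0, -0.4, -7, -6.7, 0, 0])

```text
time: 12.05
tool_pos: [0.5303, 0.1499, 0.1062]
tool_rot: [0.0, 0.732, 0.681, 0.0]
contact_force: [0.1, 0.2, -3.3]
gripper_width: 0.216
grasp_force: 61.3
```

Emit:
move_arm(increments=[-0.3, -5.3, -4.9, 0, 0, -0.2, -3.5, -3.3, 0, 0, -0.1, -1.8, -1.7, 0, 0, -2.4, -0.1, 0, 0.001, 0, -4.9, -0.2, 0, 0.001, 0, -7.3, -0.3, 0, 0.001, 0, -9.7, -0.4, 0, 0.002, 0, -12.1, -0.5, 0, 0.003, 0])

```text
time: 12.72
tool_pos: [0.516, 0.1128, 0.1143]
tool_rot: [-0.0, 0.735, 0.678, -0.0]
contact_force: [0.1, 0.1, -4.2]
gripper_width: 0.22
grasp_force: 61.3
```

Emit:
move_arm(increments=[-12.2, -0.4, 0, 0.003, 0, -12.1, -0.4, 0, 0.002, 0, -12.2, -0.3, 0, 0.003, 0, -12.1, -0.4, 0, 0.003, 0, -12.2, -0.3, 0, 0.002, 0, -12.2, -0.2, 0, 0.003, 0, -12.1, -0.3, 0, 0.003, 0, -12.2, -0.2, 0, 0.002, 0])

```text
time: 13.38
tool_pos: [0.5049, 0.0159, 0.1147]
tool_rot: [0.0, 0.742, 0.67, 0.0]
contact_force: [-0.2, -0.6, -4.1]
gripper_width: 0.216
grasp_force: 61.3
```

Emit:
move_arm(increments=[-12.1, -0.1, 0, 0.003, 0, -12.2, -0.2, 0, 0.003, 0, -12.1, -0.1, 0, 0.002, 0, -12.2, 0, 0, 0.003, 0, -12.1, -0.1, 0, 0.003, 0, -12.2, 0, 0, 0.002, 0, -12.2, 0.1, 0, 0.003, 0, -12.1, 0, 0, 0.003, 0])

```text
time: 14.05
tool_pos: [0.4937, -0.0807, 0.1147]
tool_rot: [-0.0, 0.749, 0.662, -0.0]
contact_force: [-0.9, -0.1, -3.7]
gripper_width: 0.218
grasp_force: 61.3
```

Emit:
move_arm(increments=[-12.2, 0.1, 0, 0.002, 0, -9.7, 0.1, 0, 0.003, 0, -7.3, 0.1, 0, 0.001, 0, -4.9, 0.1, 0, 0.001, 0, -2.4, 0, 0, 0.001, 0, 0, 0, 0, 0, 0, 0, 0, 0, 0, 0, 0, 0, 0, 0, 0])

```text
time: 14.72
tool_pos: [0.4898, -0.1153, 0.1146]
tool_rot: [-0.0, 0.752, 0.66, 0.0]
contact_force: [-0.0, -1.4, -4.1]
gripper_width: 0.216
grasp_force: 61.3
```

```bash
python3 - <<'E'
from h import *
t=avg('top',4);n=avg('scene',4)
P,psi,s=pose(); print(P,np.degrees(psi),s['contact_force'],s['ft_torque'],s['time'],s['gripper_width'])
ct,bt,at=dark(t,(370,225,440,280),62); print('roller top',ct,at,bt.round(1).tolist(),toB(onz(t,*ct,.115)))
for n_,p in(('tip0',P+[-.161*np.cos(psi),-.161*np.sin(psi),0]),('step',P+[-.075*np.cos(psi),-.075*np.sin(psi),.004]),('neckmid',P+[-.035*np.cos(psi),-.035*np.sin(psi),.006])): print(n_,proj(t,p).round(1),proj(n,p).round(1),toB(p))
im=t['image'].astype(float).mean(2)
c=proj(t,P+[-.161*np.cos(psi),-.161*np.sin(psi),0]).round().astype(int); print('around tip rows from',c-[16,7]); print(im[c[1]-7:c[1]+8,c[0]-16:c[0]+8].round().astype(int))
c=proj(n,P+[-.161*np.cos(psi),-.161*np.sin(psi),0]).round().astype(int); print('scene tip from',c-[10,10]); print(n['image'].astype(float).mean(2)[c[1]-10:c[1]+11,c[0]-10:c[0]+11].round().astype(int))
E
```

```text
[ 0.48975804 -0.11557596  0.11471021] 82.50647952003901 [-0.10531209  0.23550614 -3.16660145] [0.30899018 0.03681723 0.00135821] 15.1167 0.20840469454904478
roller top [406.51409881 243.21753205] 368.03125 [[393.8, 252.7], [405.2, 224.3], [422.5, 231.2], [411.1, 259.6]] [-0.5  0.5]
tip0 [424.2 244.9] [378.5 167.2] [  0.6 -43.5]
step [390.  239.7] [357.3 184.6] [ 2.9 42.4]
neckmid [374.  237.3] [346.9 193.1] [ 4.  82.4]
around tip rows from [408 238]
[[ 43  49  42  46  47  45  41  43  43  92 124 125  96  62  51  57  85  76
   67  80  65  50  74 113]
 [ 46  45  42  47  46  45  43  40  47  94 118 127  96  60  49  61  73  65
   63  75  57  47  86 118]
 [ 45  47  48  43  43  49  46  41  47  97 123 124  94  56  52  69  76  73
   89  99  80  69  93 115]
 [ 45  45  47  49  46  46  47  41  50 109 126  98  68  53  51  57  72 139
  184 192 170 158 124 118]
 [ 50  49  44  44  46  46  46  44  52 125 132 100  69  54  47  59  68 145
  185 192 190 189 146 124]
 [ 45  47  49  47  45  50  48  40  56 132 146 141 118 100  83  71  75 162
  190 189 187 166 132 124]
 [ 48  44  46  47  45  46  46  43  73 15
[... 2064 characters left out ...]
5  46  47  46  44  44  44  52  74 117 155 169 175 178 177 177
  176 177 178]
 [ 46  45  48  48  43  46  45  44  43  43  71 119 163 177 178 176 176 175
  178 177 179]
 [ 46  47  46  45  43  44  44  43  40  41  58 106 151 173 177 175 176 176
  176 178 179]
 [ 47  46  45  44  46  41  42  44  41  39  47  81 127 159 171 175 177 178
  177 177 177]
 [ 45  46  42  45  41  41  42  41  40  38  39  61 104 138 154 166 173 176
  176 177 178]
 [ 44  43  43  43  43  40  39  36  37  36  35  55  99 137 147 151 158 165
  171 174 177]
 [ 43  43  44  42  39  40  39  38  39  32  33  57 118 163 168 159 151 153
  157 165 172]
 [ 41  43  40  42  38  38  36  36  38  31  33  63 128 182 194 184 169 156
  151 152 158]]
```

```bash
python3 - <<'E'
from h import *
C=np.array([.4893,-.1157,.115]); ps=1.4397; g=toW(1.5,117)
print(toB(C))
p=plan(C,ps,[*g,.115],ps,3,0)
p=plan(*p,[*g,.060],ps,13,0,3)
E
```

```text
[  4.5 117.2]
[-0.1,-1,-0,-0,0,-0.1,-1,-0,-0,0,-0.1,-1,-0,-0,0.0]
-> [ 0.4863 -0.1156  0.115 ] 1.4397
[-0,-0,1.7,-0,0,-0,-0,3.3,-0,0,-0,-0,5,-0,0,-0,-0,5,-0,0,-0,-0,5,-0,0,-0,-0,5,-0,0,-0,-0,5,-0,0,-0,-0,5,-0,0.0]
[-0,-0,5,-0,0,-0,-0,5,-0,0,-0,-0,5,-0,0,-0,-0,3.3,-0,0,-0,-0,1.7,-0,0.0]
-> [ 0.4863 -0.1156  0.06  ] 1.4397
```

Emit:
move_arm(increments=[-0.1, -1, 0, 0, 0, -0.1, -1, 0, 0, 0, -0.1, -1, 0, 0, 0, 0, 0, 2, 0, 0, 0, 0, 4, 0, 0, 0, 0, 5, 0, 0, 0, 0, 5, 0, 0, 0, 0, 5, 0, 0])

```text
time: 15.78
tool_pos: [0.4865, -0.1155, 0.0928]
tool_rot: [-0.0, 0.752, 0.659, -0.0]
contact_force: [0.1, -0.2, -3.5]
gripper_width: 0.218
grasp_force: 61.3
```

Emit:
move_arm(increments=[0, 0, 5, 0, 0, 0, 0, 5, 0, 0, 0, 0, 4, 0, 0, 0, 0, 2, 0, 0, 0, 0, 2, 0, 0, 0, 0, 2, 0, 0, 0, 0, 2, 0, 0, 0, 0, 2, 0, 0])

```text
time: 16.45
tool_pos: [0.4869, -0.1157, 0.0698]
tool_rot: [0.0, 0.752, 0.659, 0.0]
contact_force: [0.3, -0.5, -3.1]
gripper_width: 0.215
grasp_force: 61.3
```

```bash
python3 - <<'E'
from h import *
t=avg('top',4);n=avg('scene',4)
P,psi,s=pose(); print(P,np.degrees(psi),toB(P),s['contact_force'],s['ft_torque'],s['time'])
tip=P+[-.161*np.cos(psi),-.161*np.sin(psi),0]; print(toB(tip),proj(t,tip).round(1),proj(n,tip).round(1))
im=t['image'].astype(float).mean(2); print('top rows 240-254, cols 410-432');print(im[238:256,410:432].round().astype(int))
print('slot rows 230-250 cols 374-392');print(im[230:252,372:392].round().astype(int))
im=n['image'].astype(float).mean(2);c=proj(n,tip).round().astype(int);print('scene from',c-[12,10]);print(im[c[1]-10:c[1]+11,c[0]-12:c[0]+13].round().astype(int))
E
```

```text
[ 0.48681081 -0.11565937  0.06985744] 82.49455345827975 [  2. 117.] [-0.98977493  1.38159933 -2.26472834] [ 0.28482847 -0.01389791  0.04897859] 16.85
[ -2.3 -43.9] [420.6 247.4] [378.  180.5]
top rows 240-254, cols 410-432
[[ 42  38  42  63 111 140 151 134 129 124  92  58  48  58  87  77  68  80
   65  48  73 114]
 [ 44  44  38  57 109 126 126 122 124 126  97  63  53  61  75  64  61  75
   59  47  84 118]
 [ 43  44  38  51 109 126 122 121 125 124  92  59  48  69  73  76  88  96
   79  69  93 116]
 [ 45  44  42  54 110 125 124 120 124  98  72  55  49  59  71 140 185 193
  168 156 126 120]
 [ 46  45  43  52 112 127 123 122 124  95  67  54  48  63  70 143 185 192
  190 190 146 125]
 [ 46  46  42  60 115 126 123 124 126  95  66  52  47  49  71 166 192 189
  185 164 134 123]
 [ 44  46  44  64 116 124 122 122 125  92  63  49  47  50  73 168 190 188
  187 165 133 128]
 [ 48  46  44  66 106 115 111 113 118  95  67  50  50  59  89 171 190 188
  188 162 132 129]
 [ 47  46  45  73 137 154 149 145 141 128 109  73  49  62  92 170 188 187
  186 146 120 127]
 [ 47  43  48  99 153 173 175 176 173 17
[... 3742 characters left out ...]
45  43  41  46  58  78  88  90  89  87
   90  87  84  77  66  67  71]
 [ 48  47  48  48  47  45  45  45  43  43  41  40  47  65  80  86  79  77
   82  87  86  76  67  64  65]
 [ 47  45  47  47  45  45  45  44  41  42  39  39  41  55  69  75  70  67
   79  86  83  79  71  67  62]
 [ 46  47  46  44  45  42  41  42  39  42  40  35  38  45  61  69  66  65
   78  89  86  77  70  67  66]
 [ 44  44  46  43  43  43  42  40  41  40  38  39  34  44  57  67  66  66
   76  87  86  78  71  67  65]
 [ 44  45  44  44  43  43  40  42  39  37  38  34  34  42  57  64  65  66
   71  78  79  79  72  66  64]
 [ 42  42  45  42  44  39  39  35  39  33  36  29  31  43  59  67  67  66
   64  68  73  74  71  69  64]]
```

Numbers confirm it: the tip at top px (420.6, 247.2) and its line extrapolates to the block centre row 248.1. The journal is already inside the slot without contact. I'll lower and advance gently.

Emit:
move_arm(increments=[0, 0, 2, 0, 0, 0, 0, 3, 0, 0, 0, 0, 3, 0, 0, 0, 0, 2.5, 0, 0, 0, 0, 1.5, 0, 0, 0, 0, 0, 0, 0, 0, 0, 0, 0, 0, 0, 0, 0, 0, 0])

```text
time: 17.52
tool_pos: [0.4869, -0.1157, 0.0577]
tool_rot: [0.0, 0.752, 0.659, 0.0]
contact_force: [2.0, -1.1, -4.6]
gripper_width: 0.213
grasp_force: 61.2
```

Emit:
move_arm(increments=[-1, 0, 0, 0, 0, -1, 0, 0, 0, 0, -1, 0, 0, 0, 0, -1, 0, 0, 0, 0, -1, 0, 0, 0, 0, -1, 0, 0, 0, 0, -1, 0, 0, 0, 0, -1, 0, 0, 0, 0])

```text
time: 18.18
tool_pos: [0.4859, -0.1236, 0.0579]
tool_rot: [0.0, 0.752, 0.659, 0.0]
contact_force: [4.1, 2.3, -3.0]
gripper_width: 0.216
grasp_force: 61.3
```

```bash
python3 - <<'E'
from h import *
t=avg('top',3);n=avg('scene',3)
P,psi,s=pose(); print(P,np.degrees(psi),toB(P),s['contact_force'],s['ft_torque'],s['time'])
tip=P+[-.161*np.cos(psi),-.161*np.sin(psi),0]; print(toB(tip),proj(t,tip).round(1),proj(n,tip).round(1))
im=t['image'].astype(float).mean(2);print(im[243:254,408:432].round().astype(int))
im=n['image'].astype(float).mean(2);c=proj(n,tip).round().astype(int);print('scene from',c-[8,8]);print(im[c[1]-8:c[1]+7,c[0]-8:c[0]+13].round().astype(int))
h=np.array([*toW(-3.2,-50),.0575]);print('hole in scene',proj(n,h),proj(t,h))
E
```

```text
[ 0.48581449 -0.12381573  0.05780817] 82.50071414585881 [  1.9 108.8] [ 4.78126456  0.11985536 -3.30755072] [ 0.20408903 -0.60088041  0.18346929] 18.4833
[ -2.5 -52.1] [422.8 248.1] [379.4 182.2]
[[ 46  48  48  46  45  44  39  46  97 119 124  94  66  55  47  50  71 166
  192 192 187 166 134 125]
 [ 45  45  44  48  45  48  46  49 101 122 124  98  64  49  43  47  72 167
  190 186 185 164 130 127]
 [ 50  47  46  44  43  47  44  48 107 125 123  92  62  47  50  56  87 168
  192 190 188 165 132 129]
 [ 44  42  44  44  51  51  42  59 133 140 125 108  84  73  70  63  89 170
  189 188 188 147 122 127]
 [ 45  46  45  48  45  46  40  66 146 170 167 162 159 153 150 105  94 168
  189 188 187 135 115 128]
 [ 43  45  47  45  45  47  45  71 133 153 156 161 173 178 179 121 115 175
  187 189 188 141 118 132]
 [ 43  47  46  45  46  44  44  70  74  80  96 118 134 140 143 104 136 180
  189 187 190 143 122 134]
 [ 45  45  48  44  47  42  45  77  71  67  61  59  57  59  62  68 135 181
  189 188 190 141 121 131]
 [ 42  46  44  45  43  43  51 102 126 128  90  56  47  46  52  63 142 183
  190 189 188 148 124 
[... 934 characters left out ...]
4 136]
 [ 47  48  47  47  62 105 155 174 149 111  90  92  98 110 123 121 104  92
  105 127 133]
 [ 49  48  49  44  52  82 128 153 136 110  93  91  91  92  92  90  87  90
  108 122 119]
 [ 46  49  51  49  45  55  80 104 103  94  93  93  92  93  87  85  80  80
   88  95  90]
 [ 48  50  47  48  47  48  50  64  74  84  92  90  88  88  90  85  76  68
   68  71  74]
 [ 48  50  48  47  48  42  45  45  58  78  86  81  79  83  89  85  78  68
   65  66  69]
 [ 46  46  44  45  44  43  40  42  48  64  76  72  68  77  87  87  78  71
   67  64  66]
 [ 47  44  44  45  46  44  44  39  42  51  59  66  65  78  89  86  76  71
   68  64  68]]
hole in scene [379.16944568 182.84466877] [421.97398542 248.31000457]
```

A sideways force of about 5 N suggests the journal touches the slot's −x wall. I'll ease it towards +x, pivoting about the tip.

Emit:
move_arm(increments=[0, 0.6, 0, 0.004, 0, 0, 0.6, 0, 0.004, 0, 0, 0, 0, 0, 0, 0, 0, 0, 0, 0])

```text
time: 18.82
tool_pos: [0.4865, -0.1238, 0.0575]
tool_rot: [-0.0, 0.755, 0.656, -0.0]
contact_force: [1.1, -1.3, -2.6]
gripper_width: 0.217
grasp_force: 61.4
```

Emit:
move_arm(increments=[-1, 0, 0, 0, 0, -1, 0, 0, 0, 0, -1, 0, 0, 0, 0, 0, 0, 0, 0, 0, 0, 0, 0, 0, 0])

```text
time: 19.23
tool_pos: [0.4862, -0.1267, 0.0575]
tool_rot: [-0.0, 0.755, 0.656, -0.0]
contact_force: [0.8, -0.4, -3.9]
gripper_width: 0.216
grasp_force: 61.3
```

```bash
python3 - <<'E'
from h import *
P,psi,s=pose(); print(P,np.degrees(psi),toB(P),s['contact_force'],s['ft_torque'],s['time'])
tip=P+[-.161*np.cos(psi),-.161*np.sin(psi),0]; print(toB(tip))
E
```

```text
[ 0.48616042 -0.12668914  0.05748646] 82.02751551050697 [  2.5 106. ] [ 0.7800516  -0.4441363  -3.87153885] [ 0.24469792 -0.28868107  0.0848405 ] 19.2333
[ -3.2 -54.9]
```

Emit:
move_arm(increments=[-1, 0, 0, 0, 0, -1, 0, 0, 0, 0, -1, 0, 0, 0, 0, -1, 0, 0, 0, 0, 0, 0, 0, 0, 0, 0, 0, 0, 0, 0])

```text
time: 19.73
tool_pos: [0.4857, -0.1307, 0.0576]
tool_rot: [-0.0, 0.755, 0.656, -0.0]
contact_force: [-0.2, 0.0, -3.9]
gripper_width: 0.213
grasp_force: 61.3
```

Emit:
move_arm(increments=[-1, 0, 0, 0, 0, -1, 0, 0, 0, 0, -1, 0, 0, 0, 0, -1, 0, 0, 0, 0, 0, 0, 0, 0, 0, 0, 0, 0, 0, 0])

```text
time: 20.23
tool_pos: [0.4853, -0.1347, 0.0577]
tool_rot: [-0.0, 0.755, 0.656, -0.0]
contact_force: [0.2, -0.4, -3.3]
gripper_width: 0.216
grasp_force: 61.3
```

```bash
python3 - <<'E'
from h import *
t=avg('top',3)
P,psi,s=pose(); print(P,np.degrees(psi),toB(P),s['contact_force'],s['ft_torque'],s['time'])
tip=P+[-.161*np.cos(psi),-.161*np.sin(psi),0]; print(toB(tip))
im=t['image'].astype(float).mean(2);print(im[244:252,400:440].round().astype(int))
E
```

```text
[ 0.4853343  -0.13457296  0.05768038] 82.0368423214949 [ 2.5 98.1] [-0.24338852 -0.71163872 -2.99340551] [ 0.2963639  -0.02797521 -0.03452997] 20.3833
[ -3.1 -62.8]
[[ 66  65  69  65  60  51  41  40  42  46  43  48  45  49  44  47  48  48
   43  47  61  61  46  49  73 167 192 191 190 162 132 129 133 135 134 134
  135 138 137 134]
 [ 64  63  63  72  58  47  43  42  43  45  46  46  46  46  48  45  43  49
   44  48  77  66  49  54  88 170 192 187 188 163 131 130 133 135 135 134
  136 137 138 138]
 [ 65  66  65  74  56  42  40  44  46  47  44  51  43  46  45  44  47  46
   40  51  93  82  63  59  88 169 190 190 188 145 121 130 134 133 136 133
  133 136 140 137]
 [ 68  67  66  61  47  41  43  44  50  45  46  47  45  47  48  44  46  46
   42  55 118 147 127  92  94 168 191 189 189 132 115 129 133 134 133 135
  135 135 137 136]
 [ 65  69  66  56  40  42  45  46  43  45  47  47  44  46  45  44  47  45
   41  56 141 176 174 124 122 173 188 190 190 142 118 130 136 134 134 134
  131 135 137 135]
 [ 66  68  60  46  40  43  43  46  44  45  45  48  48  46  47  48  44  45
   45  56 125 150 152 118 142 182 190 189 189 142 123 135 135 136 135 133
  134 132 135 131]
 [ 67  70  55  41  44  45  46  40  42  46  48  47  46  45  45  48  51  41
   46  58  73  74  80  75 138 180 188 189 188 141 120 132 133 135 134 135
  136 135 135 134]
 [ 67  69  54  35  44  42  44  44  44  45  45  41  46  44  45  47  46  41
   47  51  48  46  51  66 142 183 189 190 188 147 127 131 130 136 134 134
  137 137 138 141]]
```

Emit:
move_arm(increments=[-1, 0, 0, 0, 0, -1, 0, 0, 0, 0, 0, 0, 0, 0, 0, 0, 0, 0.7, 0, 0, 0, 0, 0.7, 0, 0, 0, 0, 0.6, 0, 0, 0, 0, 0, 0, 0, 0, 0, 0, 0, 0])

```text
time: 21.05
tool_pos: [0.4852, -0.1366, 0.0559]
tool_rot: [0.0, 0.754, 0.656, 0.0]
contact_force: [-0.4, 0.6, -2.4]
gripper_width: 0.219
grasp_force: 61.5
```

```bash
python3 - <<'E'
from h import *
P,psi,s=pose(); print(P,np.degrees(psi),toB(P),s['contact_force'],s['ft_torque'],s['time'])
E
```

```text
[ 0.48522983 -0.13662446  0.05589808] 82.0429709639547 [ 2.6 96. ] [-0.35165093  0.62262288 -2.42754974] [0.11126928 0.00672454 0.02688371] 21.05
```

Emit:
move_arm(increments=[0, 0, 0.7, 0, 0, 0, 0, 0.7, 0, 0, 0, 0, 0.6, 0, 0, 0, 0, 0, 0, 0, 0, 0, 0, 0, 0])

```text
time: 21.47
tool_pos: [0.4853, -0.1366, 0.054]
tool_rot: [0.0, 0.754, 0.656, 0.0]
contact_force: [-0.7, 2.0, 0.5]
gripper_width: 0.218
grasp_force: 61.8
```

Emit:
move_arm(increments=[0, 0, 0.7, 0, 0, 0, 0, 0.7, 0, 0, 0, 0, 0.6, 0, 0, 0, 0, 0, 0, 0, 0, 0, 0, 0, 0])

```text
time: 21.88
tool_pos: [0.4854, -0.1368, 0.0519]
tool_rot: [0.0, 0.754, 0.656, 0.0]
contact_force: [0.6, 0.6, 0.6]
gripper_width: 0.216
grasp_force: 61.9
```

Emit:
move_arm(increments=[0, 0, 0.5, 0, 0, 0, 0, 0.5, 0, 0, 0, 0, 0.5, 0, 0, 0, 0, 0.5, 0, 0, 0, 0, 0, 0, 0])

```text
time: 22.3
tool_pos: [0.4855, -0.1368, 0.05]
tool_rot: [0.0, 0.754, 0.656, 0.0]
contact_force: [1.6, 1.6, 1.7]
gripper_width: 0.22
grasp_force: 62.2
```

```bash
python3 - <<'E'
from h import *
P,psi,s=pose(); print(P,np.degrees(psi),toB(P),s['contact_force'],s['ft_torque'],s['time'])
E
```

```text
[ 0.48546957 -0.13681084  0.05001095] 82.05592205904213 [ 2.9 95.9] [1.57144045 1.64638892 1.66493008] [-0.27320541 -0.19328217  0.15646863] 22.3
```

Emit:
move_arm(increments=[-0.5, 0, 0, 0, 0, -0.5, 0, 0, 0, 0, -0.5, 0, 0, 0, 0, -0.5, 0, 0, 0, 0, 0, 0, 0, 0, 0])

```text
time: 22.72
tool_pos: [0.4851, -0.1386, 0.05]
tool_rot: [0.0, 0.754, 0.656, 0.0]
contact_force: [1.1, 3.3, 3.7]
gripper_width: 0.22
grasp_force: 62.3
```

Emit:
move_arm(increments=[0, 0, 0.5, 0, 0, 0, 0, 0.5, 0, 0, 0, 0, 0, 0, 0, 0, 0, 0, 0, 0])

```text
time: 23.05
tool_pos: [0.4852, -0.1386, 0.0498]
tool_rot: [0.0, 0.755, 0.656, 0.0]
contact_force: [0.3, 4.4, 8.4]
gripper_width: 0.217
grasp_force: 63.1
```

Emit:
move_arm(increments=[-0.5, 0, -0.4, 0, 0, -0.5, 0, 0, 0, 0, 0, 0, 0, 0, 0, 0, 0, 0, 0, 0])

```text
time: 23.38
tool_pos: [0.4852, -0.1394, 0.0498]
tool_rot: [0.0, 0.755, 0.656, 0.001]
contact_force: [2.3, 4.8, 6.7]
gripper_width: 0.213
grasp_force: 62.6
```

Emit:
move_arm(increments=[-0.5, 0, 0, 0, 0, -0.5, 0, 0, 0, 0, 0, 0, 0, 0, 0, 0, 0, 0, 0, 0])

```text
time: 23.72
tool_pos: [0.4851, -0.1404, 0.0498]
tool_rot: [0.0, 0.755, 0.656, 0.001]
contact_force: [1.0, 5.4, 6.9]
gripper_width: 0.215
grasp_force: 62.6
```

Emit:
move_arm(increments=[-0.5, 0, -0.2, 0, 0, -0.5, 0, 0, 0, 0, 0, 0, 0, 0, 0, 0, 0, 0, 0, 0])

```text
time: 24.05
tool_pos: [0.4849, -0.1412, 0.0499]
tool_rot: [0.0, 0.755, 0.656, 0.001]
contact_force: [2.2, 6.5, 5.8]
gripper_width: 0.213
grasp_force: 62.6
```

Emit:
move_arm(increments=[-0.5, 0, 0, 0, 0, -0.5, 0, 0, 0, 0, 0, 0, 0, 0, 0, 0, 0, 0, 0, 0])

```text
time: 24.38
tool_pos: [0.4849, -0.1413, 0.0498]
tool_rot: [-0.001, 0.755, 0.656, 0.001]
contact_force: [3.8, 8.8, 6.0]
gripper_width: 0.218
grasp_force: 62.6
```

```bash
python3 - <<'E'
from h import *
t=avg('top',3)
P,psi,s=pose(); print(P,np.degrees(psi),toB(P),s['contact_force'],s['ft_torque'],s['time'])
im=t['image'].astype(float).mean(2);print(im[244:252,410:440].round().astype(int))
E
```

```text
[ 0.48484872 -0.14131839  0.04983485] 81.99948770903659 [ 2.7 91.3] [3.06156951 9.41443163 6.61506565] [ 0.89321213 -0.34628097  0.1423627 ] 24.5333
[[ 44  42  49  40  50  47  44  47  44  47  45  44  64  71  79 167 192 188
  188 164 132 128 136 134 134 134 137 137 139 136]
 [ 41  46  47  48  44  47  47  49  43  47  45  49  59  55  84 172 191 188
  189 165 132 129 131 135 135 133 135 138 138 138]
 [ 42  43  48  48  51  47  46  48  47  42  41  42  63  66  90 170 189 187
  187 145 120 127 131 135 134 134 136 137 141 136]
 [ 38  47  50  45  44  44  44  48  44  47  42  49  94  89  95 169 188 189
  187 137 114 130 134 136 133 133 135 135 136 135]
 [ 46  47  46  44  48  46  44  46  48  47  40  55 122 100 116 175 190 187
  187 139 119 132 134 133 135 136 134 133 135 136]
 [ 44  42  47  50  46  46  43  47  43  45  41  56 118 104 137 182 190 188
  189 143 121 132 135 135 136 134 135 137 131 132]
 [ 49  45  43  45  46  45  48  48  43  45  42  55 116  96 137 181 189 189
  191 142 120 131 135 136 135 135 136 135 137 136]
 [ 45  44  45  45  45  43  46  45  45  47  45  48  77  73 141 182 188 189
  188 148 127 132 134 135 136 137 137 135 137 138]]
```

Emit:
move_arm(increments=[-0.5, 0, -0.4, 0, 0, -0.5, 0, 0, 0, 0, -0.3, 0, 0, 0, 0, 0, 0, 0, 0, 0])

```text
time: 24.87
tool_pos: [0.4848, -0.1413, 0.0499]
tool_rot: [-0.002, 0.755, 0.656, 0.003]
contact_force: [4.3, 13.5, 6.2]
gripper_width: 0.216
grasp_force: 62.4
```

```bash
python3 - <<'E'
from h import *
P,psi,s=pose(); print(P,np.degrees(psi),toB(P),s['contact_force'],s['ft_torque'],s['time'])
E
```

```text
[ 0.48480901 -0.141343    0.04987416] 81.98496647427446 [ 2.7 91.3] [ 4.25363264 13.50816037  6.1712851 ] [ 1.57325043 -0.73111878  0.10082947] 24.8667
```

Emit:
move_arm(increments=[0.6, 0, 0, 0, 0, 0, 0, 0, 0, 0.3, 0, 0, 0, 0, 0.4, 0, 0, 0, 0, 0.5, 0, 0, 0, 0, 0.5, 0, 0, 0, 0, 0.5, 0, 0, -5, 0, 0.5, 0, 0, -15, 0, 0.5])

```text
time: 25.53
tool_pos: [0.4821, -0.1426, 0.0676]
tool_rot: [-0.002, 0.755, 0.656, -0.001]
contact_force: [0.5, 0.7, -0.4]
gripper_width: 0.498
grasp_force: 0.0
```

Emit:
move_arm(increments=[0, 0, -15, 0, 0.5, 0, 0, -15, 0, 0.5, 15, 0, 0, 0, 0, 20, 0, 0, 0, 0, 15, 0, 0, 0, 0, 5, 0, 0, 0, 0, 0, 0, 0, 0, 0, 0, 0, 0, 0, 0])

```text
time: 26.2
tool_pos: [0.4918, -0.089, 0.0998]
tool_rot: [0.0, 0.754, 0.656, -0.0]
contact_force: [-0.0, 0.4, 0.1]
gripper_width: -0.002
grasp_force: 0.0
```

```bash
python3 - <<'E'
from h import *
t=avg('top',3);n=avg('scene',3)
P,psi,s=pose(); print(P,np.degrees(psi),toB(P),s['contact_force'],s['ft_torque'],s['time'],s['gripper_width'])
im=t['image'].astype(float).mean(2)
h=proj(t,[*toW(0,94),.066]);print('grip pt proj',h);c=h.round().astype(int);print(c-[14,7]);print(im[c[1]-7:c[1]+8,c[0]-14:c[0]+22].round().astype(int))
E
```

```text
[ 0.49168755 -0.08930222  0.09965806] 81.98998772324231 [  4.2 143.8] [0.47564918 0.53025403 0.66484903] [ 0.01830283 -0.05351193  0.01485697] 26.5 0.0020055582024761567
grip pt proj [367.2160905  240.25683222]
[353 233]
[[ 61  62  60  63  59  63  63  65  60  64  65  65  62  64  66  67  66  65
   66  66  69  61  47  42  62  66  69  67  69  69  68  70  83  73  50  41]
 [ 58  60  61  61  63  62  59  63  63  64  62  62  63  64  63  67  66  64
   67  66  68  58  42  55  67  69  66  68  67  68  67  73  89  71  42  41]
 [ 56  60  60  63  60  60  62  62  62  60  62  61  65  62  63  61  60  64
   65  67  64  47  38  59  68  67  69  69  69  67  65  72  75  60  39  44]
 [ 57  56  55  57  61  58  61  55  61  61  60  61  60  61  61  62  64  64
   63  64  55  47  42  60  66  68  69  65  69  67  69  77  70  47  42  60]
 [ 54  55  56  58  58  58  60  60  59  58  60  62  61  62  60  61  62  66
   62  63  51  42  50  67  68  67  65  68  68  68  72  73  59  44  42  91]
 [ 55  54  58  55  57  53  57  58  57  56  58  59  58  65  60  62  64  63
   62  59  47  43  56  68  66  68  68  68  65  68  73  64  4
[... 656 characters left out ...]
  50  52  50  54  56  55  49
   46  36  52  65  66  67  70  68  68  68  68  57  39  54 124 182 195 195]
 [ 51  48  49  52  45  39  42  42  44  44  45  45  49  50  49  52  54  46
   44  37  61  71  70  69  68  69  68  67  69  52  42  83 120 144 156 165]
 [ 41  40  35  38  35  41  48  49  54  56  49  42  44  47  47  46  46  42
   37  39  63  69  66  69  69  67  68  67  62  57  62  82  97 111 119 123]
 [ 34  35  39  41  50  63  71  72 106 108  81  63  54  47  42  44  40  42
   38  52  67  68  69  66  67  69  67  65  75  96 108 115  86  59  60  67]
 [ 37  50  67  70  71  70  68  76 109 121 123 122 110  83  64  62  52  37
   39  62  72  70  68  65  68  67  65  74 127 113 100 109  84  67  69  66]]
```

Emit:
move_arm(increments=[0, -1, 10, 0, 0, 0, 0, 12, 0, 0, 0, 0, 12, 0, 0, 0, 0, 10, 0, 0, 0, 0, 4, 0, 0, -6, 0, 0, 0, 0, -6, 0, 0, 0, 0, -3, 0, 0, 0, 0])

```text
time: 27.17
tool_pos: [0.4891, -0.1045, 0.0522]
tool_rot: [0.0, 0.755, 0.656, 0.0]
contact_force: [-0.3, -0.5, -0.4]
gripper_width: 0.002
grasp_force: 0.0
```

Emit:
move_arm(increments=[-1, 0, 0, 0, 0, -1, 0, 0, 0, 0, -1, 0, 0, 0, 0, -1, 0, 0, 0, 0, -1, 0, 0, 0, 0, -0.5, 0, 0, 0, 0, 0, 0, 0, 0, 0])

```text
time: 27.75
tool_pos: [0.4881, -0.1086, 0.0519]
tool_rot: [-0.0, 0.755, 0.656, 0.0]
contact_force: [-0.1, 1.5, 1.4]
gripper_width: -0.003
grasp_force: 0.8
```

```bash
python3 - <<'E'
from h import *
P,psi,s=pose(); print(P,np.degrees(psi),toB(P),s['contact_force'],s['ft_torque'],s['time'],s['gripper_width'])
E
```

```text
[ 0.48806925 -0.10864581  0.05186281] 82.03167310907406 [  2.6 124.1] [-0.1311377   1.52623245  1.39373262] [ 0.25725951 -0.0985701  -0.08317532] 27.75 -0.0029556486027974564
```

Emit:
move_arm(increments=[-0.7, 0, 0, 0, 0, -0.7, 0, 0, 0, 0, -0.7, 0, 0, 0, 0, 0, 0, 0, 0, 0, 0, 0, 0, 0, 0])

```text
time: 28.17
tool_pos: [0.488, -0.1088, 0.0519]
tool_rot: [-0.002, 0.755, 0.656, 0.002]
contact_force: [0.9, 9.9, 2.8]
gripper_width: -0.005
grasp_force: 4.8
```

```bash
python3 - <<'E'
from h import *
P,psi,s=pose(); print(P,toB(P),s['contact_force'],s['time'])
E
```

```text
[ 0.48795636 -0.10879469  0.05186284] [  2.5 124. ] [0.88029553 9.9493155  2.81612672] 28.1667
```

Firmly home: 10 N on the end face moved it only 0.15 mm. I'll back off and go to the thumbwheel.

Emit:
move_arm(increments=[4, 0, 0, 0, 0, 8, 0, 0, 0, 0, 0, 0, -10, 0, 0, 0, 0, -20, 0, 0, 0, 0, -20, 0, 0, 0, 0, -5, 0, 0, 0, 0, 0, 0, 0, 0, 0, 0, 0, 0])

```text
time: 28.83
tool_pos: [0.4893, -0.0992, 0.1068]
tool_rot: [0.0, 0.755, 0.656, 0.0]
contact_force: [1.0, -0.0, 0.2]
gripper_width: -0.001
grasp_force: 0.0
```

```bash
python3 - <<'E'
from h import *
P,psi,s=pose();n=cam('scene');P,psi,s=pose(); print(P,psi,toB(P),s['contact_force'],s['time'])
psi_t=np.radians(84.05)
p=plan(P,psi,[*toW(-44,61.7),.105],psi_t,10,0,3)
p=plan(*p,[*toW(-44,61.7),.079],psi_t,5,0,2)
E
```

```text
[ 0.48870331 -0.09898951  0.10582326] 1.4317955364727304 [  2.2 133.8] [-0.51076517  0.72771036 -0.98576942] 28.8833
[-3.1,-1.8,0,-0.001,0,-6.1,-3.7,0.1,-0.003,0,-9.2,-5.4,0.1,-0.005,0,-9.2,-5.6,0.1,-0.004,0,-9.1,-5.6,0.1,-0.005,0,-9.1,-5.6,0.1,-0.004,0,-9.1,-5.6,0.1,-0.004,0,-9.1,-5.7,0.1,-0.005,0.0]
[-6,-3.8,0.1,-0.003,0,-3,-2,0,-0.001,0.0]
-> [ 0.4353 -0.1659  0.105 ] 1.4668
[0,0,3.3,-0,0,0,0,6.5,-0,0,0,0,6.5,-0,0,0,0,6.5,-0,0,0,0,3.2,-0,0.0]
-> [ 0.4353 -0.1659  0.079 ] 1.4668
```

Emit:
move_arm(increments=[-3.1, -1.8, 0, -0.001, 0, -6.1, -3.7, 0.1, -0.003, 0, -9.2, -5.4, 0.1, -0.005, 0, -9.2, -5.6, 0.1, -0.004, 0, -9.1, -5.6, 0.1, -0.005, 0, -9.1, -5.6, 0.1, -0.004, 0, -9.1, -5.6, 0.1, -0.004, 0, -9.1, -5.7, 0.1, -0.005, 0])

```text
time: 29.55
tool_pos: [0.4413, -0.1582, 0.105]
tool_rot: [-0.001, 0.744, 0.668, -0.0]
contact_force: [-0.1, -0.1, -1.2]
gripper_width: -0.002
grasp_force: 0.0
```

Emit:
move_arm(increments=[-6, -3.8, 0.1, -0.003, 0, -3, -2, 0, -0.001, 0, 0, 0, 4, 0, 0, 0, 0, 7, 0, 0, 0, 0, 7, 0, 0, 0, 0, 5, 0, 0, 0, 0, 2, 0, 0, 0, 0, 0, 0, 0])

```text
time: 30.22
tool_pos: [0.4353, -0.1654, 0.0797]
tool_rot: [-0.001, 0.743, 0.67, -0.0]
contact_force: [-0.6, -0.1, -0.1]
gripper_width: 0.004
grasp_force: 0.0
```

```bash
python3 - <<'E'
from h import *
P,psi,s=pose(); print(P,np.degrees(psi),toB(P),s['contact_force'],s['time'])
E
```

```text
[ 0.43532599 -0.16541303  0.07969686] 84.07057663774789 [-44.   62.2] [-0.55788604 -0.08136721 -0.11526838] 30.2167
```

Feeling down for the rim.

Emit:
move_arm(increments=[0, 0, 1, 0, 0, 0, 0, 1, 0, 0, 0, 0, 1, 0, 0, 0, 0, 0, 0, 0])

```text
time: 30.55
tool_pos: [0.4359, -0.1661, 0.078]
tool_rot: [0.0, 0.743, 0.669, 0.0]
contact_force: [-0.5, -0.2, 0.3]
gripper_width: -0.003
grasp_force: 0.0
```

Emit:
move_arm(increments=[0, 0, 0.5, 0, 0, 0, 0, 0.5, 0, 0, 0, 0, 0, 0, 0, 0, 0, 0, 0, 0])

```text
time: 30.88
tool_pos: [0.4359, -0.1661, 0.0769]
tool_rot: [0.0, 0.743, 0.669, 0.0]
contact_force: [-1.0, 0.3, -0.5]
gripper_width: -0.001
grasp_force: 0.0
```

Emit:
move_arm(increments=[0, 0, 0.5, 0, 0, 0, 0, 0.5, 0, 0, 0, 0, 0, 0, 0, 0, 0, 0, 0, 0])

```text
time: 31.22
tool_pos: [0.4358, -0.166, 0.0759]
tool_rot: [-0.0, 0.743, 0.669, -0.0]
contact_force: [0.1, 0.5, 0.7]
gripper_width: 0.001
grasp_force: 0.0
```

Emit:
move_arm(increments=[0, 0, 0.5, 0, 0, 0, 0, 0.5, 0, 0, 0, 0, 0, 0, 0, 0, 0, 0, 0, 0])

```text
time: 31.55
tool_pos: [0.436, -0.1661, 0.0751]
tool_rot: [0.0, 0.743, 0.669, 0.0]
contact_force: [-0.2, 0.7, 1.3]
gripper_width: -0.003
grasp_force: 0.6
```

Emit:
move_arm(increments=[0, 0, 0.4, 0, 0, 0, 0, 0.4, 0, 0, 0, 0, 0, 0, 0, 0, 0, 0, 0, 0])

```text
time: 31.88
tool_pos: [0.4361, -0.1662, 0.0748]
tool_rot: [0.0, 0.743, 0.669, 0.0]
contact_force: [-2.2, 1.3, 5.3]
gripper_width: -0.001
grasp_force: 2.6
```

Emit:
move_arm(increments=[0, 1.5, 0, 0, 0, 0, 1.5, 0, 0, 0, 0, 1.5, 0, 0, 0, 0, 1.5, 0, 0, 0, 0, 1.5, 0, 0, 0])

```text
time: 32.3
tool_pos: [0.4439, -0.1671, 0.0753]
tool_rot: [0.0, 0.743, 0.669, 0.0]
contact_force: [-2.4, 1.9, 7.5]
gripper_width: -0.004
grasp_force: 3.6
```

Emit:
move_arm(increments=[0, 1.5, 0, 0, 0, 0, 1.5, 0, 0, 0, 0, 1.5, 0, 0, 0, 0, 1.5, 0, 0, 0])

```text
time: 32.63
tool_pos: [0.4498, -0.1677, 0.0753]
tool_rot: [0.0, 0.743, 0.669, 0.0]
contact_force: [-2.2, 1.4, 6.7]
gripper_width: -0.001
grasp_force: 3.4
```

```bash
python3 - <<'E'
from h import *
P,psi,s=pose(); print(P,np.degrees(psi),toB(P),s['contact_force'],s['time'])
E
```

```text
[ 0.44984072 -0.1677453   0.07527631] 84.04913218797155 [-29.3  61.4] [-2.22554626  1.42212456  6.65963477] 32.6333
```

Emit:
move_arm(increments=[0, 1.5, 0, 0, 0, 0, 1.5, 0, 0, 0, 0, 1.5, 0, 0, 0, 0, 1.5, 0, 0, 0])

```text
time: 32.97
tool_pos: [0.4556, -0.1684, 0.0748]
tool_rot: [0.0, 0.743, 0.669, -0.0]
contact_force: [-1.8, 0.1, 5.0]
gripper_width: -0.001
grasp_force: 1.9
```

Emit:
move_arm(increments=[0, 0, -3, 0, 0, 0, -2, -3, 0, 0, 0, -8, 0, 0, 0, 0, -10, 0, 0, 0, 0, -6, 0, 0, 0, 0, -2, 0, 0, 0, 0, 0, 3, 0, 0, 0, 0, 2, 0, 0])

```text
time: 33.63
tool_pos: [0.4273, -0.1652, 0.0749]
tool_rot: [0.0, 0.743, 0.669, 0.0]
contact_force: [-0.9, 0.1, -0.6]
gripper_width: -0.002
grasp_force: 0.0
```

```bash
python3 - <<'E'
from h import *
P,psi,s=pose(); cam('scene');P,psi,s=pose();print(P,np.degrees(psi),toB(P),s['contact_force'],s['time'])
E
```

```text
[ 0.42714501 -0.16504155  0.07442451] 84.03036700230405 [-52.2  61.7] [-0.60318192  0.04156068 -0.7476873 ] 33.6833
```

Emit:
move_arm(increments=[0, 5, 0, 0, 0, 0, 0, 0.5, 0, 0, 0, 0, 0.5, 0, 0, 0, 1, 0, 0, 0, 0, 1.5, 0, 0, 0, 0, 1.8, 0, 0, 0, 0, 1.8, 0, 0, 0, 0, 1.8, 0, 0, 0])

```text
time: 34.35
tool_pos: [0.4409, -0.1668, 0.0752]
tool_rot: [0.0, 0.743, 0.669, 0.0]
contact_force: [-2.2, 1.0, 7.2]
gripper_width: 0.001
grasp_force: 3.2
```

Emit:
move_arm(increments=[0, 1.8, 0, 0, 0, 0, 1.8, 0, 0, 0, 0, 1.8, 0, 0, 0, 0, 1.8, 0, 0, 0, 0, 1.8, 0, 0, 0, 0, 1.8, 0, 0, 0, 0, 1.8, 0, 0, 0, 0, 1.8, 0, 0, 0])

```text
time: 35.02
tool_pos: [0.4552, -0.1684, 0.0749]
tool_rot: [0.001, 0.743, 0.669, 0.0]
contact_force: [-1.4, -0.3, 3.5]
gripper_width: -0.0
grasp_force: 1.9
```

```bash
python3 - <<'E'
from h import *
P,psi,s=pose();print(P,np.degrees(psi),toB(P),s['contact_force'],s['time'])
E
```

```text
[ 0.45523049 -0.16838619  0.07491542] 84.04486798992446 [-23.9  61.3] [-1.4119621  -0.3206475   3.51745282] 35.0167
```

Emit:
move_arm(increments=[0, 0, -3, 0, 0, 0, -2, -3, 0, 0, 0, -8, 0, 0, 0, 0, -9, 0, 0, 0, 0, -5, 0, 0, 0, 0, 0, 0, 0, 0, 0, 0, 3, 0, 0, 0, 0, 2, 0, 0])

```text
time: 35.68
tool_pos: [0.4306, -0.1655, 0.0749]
tool_rot: [0.0, 0.743, 0.669, 0.0]
contact_force: [-0.0, 0.4, -0.7]
gripper_width: -0.002
grasp_force: 0.0
```

Emit:
move_arm(increments=[0, 1, 0.6, 0, 0, 0, 1, 0.6, 0, 0, 0, 1, 0, 0, 0, 0, 1.5, 0, 0, 0, 0, 1.8, 0, 0, 0, 0, 1.8, 0, 0, 0, 0, 1.8, 0, 0, 0, 0, 1.8, 0, 0, 0])

```text
time: 36.35
tool_pos: [0.4426, -0.1671, 0.0752]
tool_rot: [-0.0, 0.743, 0.67, -0.001]
contact_force: [-7.9, 1.1, 9.4]
gripper_width: 0.002
grasp_force: 4.5
```

Emit:
move_arm(increments=[0, 1.8, 0, 0, 0, 0, 1.8, 0, 0, 0, 0, 1.8, 0, 0, 0, 0, 1.8, 0, 0, 0, 0, 1.8, 0, 0, 0, 0, 1.8, 0, 0, 0])

```text
time: 36.85
tool_pos: [0.4539, -0.1684, 0.0751]
tool_rot: [0.001, 0.743, 0.669, 0.0]
contact_force: [-1.9, 0.1, 4.1]
gripper_width: -0.003
grasp_force: 2.3
```

```bash
python3 - <<'E'
from h import *
P,psi,s=pose();print(P,np.degrees(psi),toB(P),s['contact_force'],s['time'])
E
```

```text
[ 0.45390666 -0.16836426  0.07508471] 84.05214796284196 [-25.2  61.2] [-1.90008614  0.07771925  4.14447262] 36.85
```

Emit:
move_arm(increments=[0, 0, -3, 0, 0, 0, -2, -3, 0, 0, 0, -8, 0, 0, 0, 0, -8, 0, 0, 0, 0, -3, 0, 0, 0, 0, 0, 0, 0, 0, 0, 0, 3, 0, 0, 0, 0, 2, 0, 0])

```text
time: 37.52
tool_pos: [0.4321, -0.1657, 0.0747]
tool_rot: [0.0, 0.743, 0.669, 0.0]
contact_force: [-0.2, -0.4, -0.3]
gripper_width: -0.0
grasp_force: 0.0
```

Emit:
move_arm(increments=[0, 0, 0.5, 0, 0, 0, 0, 0.6, 0, 0, 0, 1, 0, 0, 0, 0, 1, 0, 0, 0, 0, 1, 0, 0, 0])

```text
time: 37.93
tool_pos: [0.4332, -0.1657, 0.0735]
tool_rot: [-0.003, 0.743, 0.67, -0.002]
contact_force: [-11.0, 0.9, 8.6]
gripper_width: -0.001
grasp_force: 5.4
```

Emit:
move_arm(increments=[0, 1, 0, 0, 0, 0, 1, 0, 0, 0, 0, 1, 0, 0, 0])

```text
time: 38.18
tool_pos: [0.4338, -0.1657, 0.0731]
tool_rot: [-0.005, 0.742, 0.67, -0.004]
contact_force: [-19.9, 1.4, 14.2]
gripper_width: -0.002
grasp_force: 9.6
```

Emit:
move_arm(increments=[0, 1, 0, 0, 0, 0, 1, 0, 0, 0, 0, 1, 0, 0, 0])

```text
time: 38.43
tool_pos: [0.4343, -0.1658, 0.0728]
tool_rot: [-0.008, 0.742, 0.67, -0.007]
contact_force: [-28.5, 1.2, 21.2]
gripper_width: -0.002
grasp_force: 13.9
```

```bash
python3 - <<'E'
from h import *
P,psi,s=pose();print(P,np.degrees(psi),toB(P),s['contact_force'],s['time'])
E
```

```text
[ 0.43434683 -0.16575631  0.07284796] 84.13293576037783 [-45.   61.8] [-28.54971813   1.15603718  21.23213874] 38.4333
```

The wheel is now solidly stopped after about 50 mm or more of easy rolling at roughly 2 N. I'll back off, move clear, and compare keeper pixels with the initial image.

Emit:
move_arm(increments=[0, -4, -2, 0, 0, 0, -4, -6, 0, 0, 0, 0, -15, 0, 0, 0, 0, -25, 0, 0, 0, 0, -30, 0, 0, 30, -10, -30, 0, 0, 40, 0, -10, 0, 0, 40, 0, 0, 0, 0])

```text
time: 39.1
tool_pos: [0.4373, -0.0567, 0.1955]
tool_rot: [0.004, 0.744, 0.668, 0.003]
contact_force: [1.4, 1.0, -0.8]
gripper_width: 0.0
grasp_force: 0.0
```

Emit:
move_arm(increments=[40, 0, 0, 0, 0, 40, 0, 0, 0, 0, 40, 0, 0, 0, 0, 40, 0, 0, 0, 0, 0, 0, 0, 0, 0])

```text
time: 39.52
tool_pos: [0.4517, 0.1085, 0.1911]
tool_rot: [-0.001, 0.74, 0.672, 0.002]
contact_force: [-0.3, -0.9, -0.5]
gripper_width: -0.005
grasp_force: 0.0
```

```bash
python3 - <<'E'
from h import *
t=avg('top',5);n=avg('scene',5)
P,psi,s=pose();print(P,s['contact_force'],s['time'])
o=cv2.imread('pics/top1.png').astype(float).mean(2);im=t['image'].astype(float).mean(2)
print('proj keeper x=-50,-28,-10,7 :',[proj(t,[*toW(x,56.5),.067]).round(1).tolist() for x in(-50,-28,-10,7)])
print('before');print(o[230:264,374:392].astype(int));print('after');print(im[230:264,374:392].round().astype(int))
E
```

```text
[0.45168872 0.10151215 0.19051508] [ 0.5330323  -0.02385889 -0.61817573] 40.0167
proj keeper x=-50,-28,-10,7 : [[379.6, 261.2], [380.5, 252.7], [381.3, 245.8], [382.0, 239.3]]
before
[[113 128 130 112 107 128 117 118 131 122 123 110 114 119 122 125 125 125]
 [110 130 112  86  91 117 118 114 125 123 110 119 127 128 125 127 127 125]
 [ 77  82  70  99 128 132 121 118 125 121 113 121 135 127 123 123 124 123]
 [ 77  76  63  71 118 130 113 116 127 120 116 127 121 122 121 131 124 125]
 [ 80  89  62  59 113 130 123 123 126 127 113 120 116 117 129 126 124 128]
 [ 88  74  58  62 116 136 127 128 129 127 106 111 111 121 120 125 128 123]
 [ 92  67  58  64 116 123 120 126 125 123 110 114 110 116 125 127 126 125]
 [102  64  48  66 106 102  79  76  79  88 118 131 120 121 124 127 124 120]
 [102  64  59  62  67  64  63  57  48  56 114 124 119 122 125 125 125 125]
 [107  67  91 127 125 127 123 101  60  63  69  82 112 129 126 127 126 126]
 [ 99  66  92 122 129 132 130 101  72 111 128 121 122 129 125 124 126 129]
 [100  65  96 124 132 133 128  98  73 110 127 126 123 127 126 128 125 127]
 [101  64 111 129
[... 3490 characters left out ...]
128 129 129 129 128 128]
 [117 113 119  96 106 103  74  64 109 128 120 124 128 129 129 127 126 127]
 [107 115 124  92  77  90  66  54 111 126 126 129 130 129 128 125 128 130]
 [ 66 116 132 101 122 125  82  61 119 137 134 131 130 130 129 128 130 128]
 [ 56 114 127  99 112 107  68  61 120 129 127 131 129 128 128 129 128 128]
 [ 58 120 129  95  85  88  65  67 115 119 125 131 128 130 128 129 128 130]
 [ 60 123 137  99  77  68  59  77 116 114 124 132 129 127 128 127 128 128]
 [ 63 117 113  94 104  83  53  79 115 111 121 131 131 131 128 128 127 127]
 [ 73 117 108  91  96  75  56 101 125 122 125 129 130 130 130 128 128 127]
 [ 76 116 103  80  76  61  61 122 133 118 126 129 129 129 129 128 126 133]]
```

```bash
python3 - <<'E'
from h import *
t=load('top')
b=cv2.imread('pics/top1.png').astype(float).mean(2);a=t['image'].astype(float).mean(2)
# profiles along keeper line (bracket y ~56.5, z .067), sampled in mm
xs=np.arange(-66,20,1.0)
def prof(im,y):
    pts=np.array([proj(t,[*toW(x,y),.067]) for x in xs],np.float32)
    return cv2.remap(im.astype(np.float32),pts[:,0][None],pts[:,1][None],cv2.INTER_CUBIC)[0]
B=np.mean([prof(b,y) for y in(55.5,56.5,57.5)],0);A=np.mean([prof(a,y) for y in(55.5,56.5,57.5)],0)
for nm,p in(('before',B),('after',A)): print(nm,[(int(x),int(v)) for x,v in zip(xs,p)][::2])
def cross(p,lev,rng,up):
    for i in range(len(xs)-1):
        if rng[0]<=xs[i]<=rng[1] and ((p[i]<lev<=p[i+1]) if up else (p[i]>=lev>p[i+1])): print(nm_,'x',round(xs[i]+(lev-p[i])/(p[i+1]-p[i]),2))
nm_='tail before';cross(B,120,(-60,-40),True);nm_='tail after';cross(A,120,(-45,-20),True)
nm_='nose before';cross(B,120,(-15,-2),False);nm_='nose after';cross(A,110,(0,15),False)
E
```

```text
before [(-66, 93), (-64, 98), (-62, 96), (-60, 93), (-58, 69), (-56, 57), (-54, 55), (-52, 53), (-50, 62), (-48, 141), (-46, 188), (-44, 163), (-42, 157), (-40, 161), (-38, 161), (-36, 160), (-34, 160), (-32, 155), (-30, 158), (-28, 161), (-26, 158), (-24, 150), (-22, 156), (-20, 156), (-18, 150), (-16, 152), (-14, 157), (-12, 171), (-10, 158), (-8, 98), (-6, 89), (-4, 85), (-2, 76), (0, 73), (2, 76), (4, 78), (6, 74), (8, 59), (10, 46), (12, 63), (14, 102), (16, 130), (18, 130)]
after [(-66, 95), (-64, 98), (-62, 97), (-60, 93), (-58, 68), (-56, 54), (-54, 57), (-52, 62), (-50, 62), (-48, 59), (-46, 63), (-44, 69), (-42, 70), (-40, 78), (-38, 71), (-36, 59), (-34, 66), (-32, 120), (-30, 151), (-28, 158), (-26, 166), (-24, 158), (-22, 162), (-20, 162), (-18, 155), (-16, 155), (-14, 159), (-12, 166), (-10, 174), (-8, 177), (-6, 159), (-4, 154), (-2, 160), (0, 161), (2, 147), (4, 152), (6, 133), (8, 81), (10, 50), (12, 62), (14, 102), (16, 130), (18, 129)]
tail before x -48.46
tail after x -32.01
nose before x -8.73
nose after x 7.02
```

The keeper moved about 16.1 mm of 17.5. I suspect my back-off, which dragged −x while still pressed, rolled the wheel back about 4 mm of rim. I'll make another short stroke and then lift straight off.

```bash
python3 - <<'E'
from h import *
P,psi,s=pose();print(P,np.degrees(psi),s['time'])
psi_t=np.radians(84.05);g=toW(-43,61.7)
p=plan(P,psi,[*g,.105],psi_t,14,0,5)
p=plan(*p,[*g,.078],psi_t,6,0,2)
E
```

```text
[0.45168872 0.10151215 0.19051508] 83.92613159746624 40.0167
[-5.4,0.3,1.7,-0,0,-10.7,0.5,3.4,-0,0,-16,0.8,5.2,-0,0,-21.4,1,6.8,-0,0,-26.8,1.3,8.6,-0.001,0,-26.8,1.3,8.5,0,0,-26.7,1.2,8.6,-0,0,-26.8,1.3,8.5,-0,0.0]
[-26.8,1.3,8.6,-0.001,0,-26.7,1.2,8.5,0,0,-21.5,1,6.9,0,0,-16,0.8,5.1,-0,0,-10.7,0.5,3.4,-0,0,-5.4,0.2,1.7,-0,0.0]
-> [ 0.4363 -0.166   0.105 ] 1.4668
[0,0,2.7,-0,0,0,0,5.4,-0,0,0,0,5.4,-0,0,0,0,5.4,-0,0,0,0,5.4,-0,0,0,0,2.7,-0,0.0]
-> [ 0.4363 -0.166   0.078 ] 1.4668
```

Emit:
move_arm(increments=[-5.4, 0.3, 1.7, 0, 0, -10.7, 0.5, 3.4, 0, 0, -16, 0.8, 5.2, 0, 0, -21.4, 1, 6.8, 0, 0, -26.8, 1.3, 8.6, -0.001, 0, -26.8, 1.3, 8.5, 0, 0, -26.7, 1.2, 8.6, 0, 0, -26.8, 1.3, 8.5, 0, 0])

```text
time: 40.68
tool_pos: [0.4419, -0.0601, 0.1385]
tool_rot: [0.0, 0.743, 0.67, -0.0]
contact_force: [1.2, -0.8, -0.5]
gripper_width: -0.002
grasp_force: 0.0
```

Emit:
move_arm(increments=[-26.8, 1.3, 8.6, -0.001, 0, -26.7, 1.2, 8.5, 0, 0, -21.5, 1, 6.9, 0, 0, -16, 0.8, 5.1, 0, 0, -10.7, 0.5, 3.4, 0, 0, -5.4, 0.2, 1.7, 0, 0, 0, 0, 2.7, 0, 0, 0, 0, 5.4, 0, 0])

```text
time: 41.35
tool_pos: [0.4371, -0.1653, 0.0974]
tool_rot: [0.001, 0.742, 0.67, 0.0]
contact_force: [0.0, 0.1, 0.6]
gripper_width: 0.0
grasp_force: 0.0
```

Emit:
move_arm(increments=[0, 0, 5.4, 0, 0, 0, 0, 5.4, 0, 0, 0, 0, 5.4, 0, 0, 0, 0, 2.7, 0, 0, 0, 0, 0, 0, 0, 0, 0, 0, 0, 0])

```text
time: 41.85
tool_pos: [0.4366, -0.1648, 0.0777]
tool_rot: [-0.0, 0.742, 0.67, -0.0]
contact_force: [0.6, -0.4, 0.4]
gripper_width: 0.0
grasp_force: 0.0
```

```bash
python3 - <<'E'
from h import *
P,psi,s=pose();print(P,np.degrees(psi),toB(P),s['contact_force'],s['time'])
E
```

```text
[ 0.43662531 -0.16483855  0.07774306] 84.1847199356155 [-42.8  62.9] [ 0.64518015 -0.44221097  0.41789872] 41.85
```

Emit:
move_arm(increments=[0, 0, 1.5, 0, 0, 0, 0, 1, 0, 0, 0, 0, 0.7, 0, 0, 0, 0, 0.5, 0, 0, 0, 0, 0, 0, 0, 0, 0, 0, 0, 0])

```text
time: 42.35
tool_pos: [0.437, -0.1653, 0.075]
tool_rot: [0.0, 0.742, 0.67, 0.0]
contact_force: [-1.6, 1.8, 4.4]
gripper_width: 0.004
grasp_force: 2.4
```

Emit:
move_arm(increments=[0, 1, 0, 0, 0, 0, 1, 0, 0, 0, 0, 1, 0, 0, 0])

```text
time: 42.6
tool_pos: [0.4378, -0.1653, 0.0746]
tool_rot: [-0.002, 0.742, 0.67, -0.002]
contact_force: [-10.8, 1.1, 12.0]
gripper_width: 0.009
grasp_force: 6.5
```

Emit:
move_arm(increments=[0, 1, 0, 0, 0, 0, 1, 0, 0, 0])

```text
time: 42.77
tool_pos: [0.4395, -0.1656, 0.0748]
tool_rot: [-0.002, 0.742, 0.67, -0.002]
contact_force: [-11.5, 1.6, 14.2]
gripper_width: 0.001
grasp_force: 6.5
```

Emit:
move_arm(increments=[0, 0.5, -3, 0, 0, 0, 0, -10, 0, 0, 0, 0, -25, 0, 0, 0, 0, -30, 0, 0, 0, 0, -30, 0, 0, 30, 0, -10, 0, 0, 40, 0, 0, 0, 0, 40, 0, 0, 0, 0])

```text
time: 43.43
tool_pos: [0.4543, -0.0559, 0.1845]
tool_rot: [0.002, 0.743, 0.669, 0.001]
contact_force: [1.1, -0.1, -0.6]
gripper_width: 0.003
grasp_force: 0.0
```

Emit:
move_arm(increments=[40, 0, 0, 0, 0, 40, 0, 0, 0, 0, 40, 0, 0, 0, 0, 40, 0, 0, 0, 0, 0, 0, 0, 0, 0])

```text
time: 43.85
tool_pos: [0.4694, 0.1087, 0.1828]
tool_rot: [-0.001, 0.74, 0.673, 0.001]
contact_force: [0.0, -0.7, -0.4]
gripper_width: -0.002
grasp_force: 0.0
```

```bash
cat > keep.py <<'E'
from h import *
t=avg('top',5);n=avg('scene',3)
P,psi,s=pose();print(P,s['time'])
b=cv2.imread('pics/top1.png').astype(float).mean(2);a=t['image'].astype(float).mean(2)
xs=np.arange(-66,24,.5)
def prof(im,ys,z):
    r=0
    for y in ys:
        pts=np.array([proj(t,[*toW(x,y),z]) for x in xs],np.float32)
        r=r+cv2.remap(im.astype(np.float32),pts[:,0][None],pts[:,1][None],cv2.INTER_LINEAR)[0]
    return r/len(ys)
def cr(p,lo,hi,rng,up):
    lev=(lo+hi)/2
    for i in range(len(xs)-1):
        if rng[0]<=xs[i]<=rng[1] and ((p[i]<lev<=p[i+1]) if up else (p[i]>=lev>p[i+1])): return round(xs[i]+.5*(lev-p[i])/(p[i+1]-p[i]),2)
for ys in((55,56,57),(56,57,58),(54,55,56)):
    B=prof(b,ys,.067);A=prof(a,ys,.067)
    print(ys,'tail',cr(B,60,160,(-60,-40),1),cr(A,63,155,(-45,-20),1),'nose',cr(B,88,155,(-15,-2),0),cr(A,50,150,(0,15),0),'min near wall',A[(xs>6)&(xs<14)].min())
# reference length: double-cheek/base edges along x at inner plate y~51 z .07: ends
A=prof(a,(49,50),.07);print([(float(x),int(v)) for x,v in zip(xs,A)][::3])
A=prof(a,(66,67,68),.07);print([(float(x),int(v)) for x,v in zip(xs,A)][::3])
E
python3 keep.py
```

```text
[0.46972754 0.10170276 0.18228867] 44.25
(55, 56, 57) tail -48.53 -32.42 nose -8.83 7.26 min near wall 55.826275
(56, 57, 58) tail -48.66 -32.49 nose -8.8 7.25 min near wall 55.70692
(54, 55, 56) tail -48.34 -32.4 nose -8.88 7.23 min near wall 59.021046
[(-66.0, 114), (-64.5, 113), (-63.0, 107), (-61.5, 104), (-60.0, 116), (-58.5, 123), (-57.0, 124), (-55.5, 125), (-54.0, 128), (-52.5, 126), (-51.0, 123), (-49.5, 116), (-48.0, 113), (-46.5, 115), (-45.0, 117), (-43.5, 120), (-42.0, 123), (-40.5, 127), (-39.0, 132), (-37.5, 131), (-36.0, 127), (-34.5, 126), (-33.0, 126), (-31.5, 125), (-30.0, 123), (-28.5, 117), (-27.0, 113), (-25.5, 112), (-24.0, 112), (-22.5, 114), (-21.0, 117), (-19.5, 121), (-18.0, 128), (-16.5, 127), (-15.0, 124), (-13.5, 124), (-12.0, 124), (-10.5, 124), (-9.0, 112), (-7.5, 94), (-6.0, 109), (-4.5, 130), (-3.0, 159), (-1.5, 177), (0.0, 179), (1.5, 159), (3.0, 130), (4.5, 116), (6.0, 100), (7.5, 84), (9.0, 91), (10.5, 117), (12.0, 126), (13.5, 129), (15.0, 121), (16.5, 115), (18.0, 114), (19.5, 115), (21.0, 118), (22.5, 120)]
[(-66.0, 122), (-64.5, 90), (-63.0, 81), (-61.5, 94), (-60.0, 104), (-58.5, 111), (-57.0, 110), (-55.5, 110), (-54.0, 113), (-52.5, 114), (-51.0, 115), (-49.5, 123), (-48.0, 130), (-46.5, 126), (-45.0, 123), (-43.5, 123), (-42.0, 125), (-40.5, 126), (-39.0, 119), (-37.5, 113), (-36.0, 112), (-34.5, 112), (-33.0, 114), (-31.5, 113), (-30.0, 113), (-28.5, 120), (-27.0, 124), (-25.5, 121), (-24.0, 121), (-22.5, 121), (-21.0, 122), (-19.5, 123), (-18.0, 124), (-16.5, 120), (-15.0, 113), (-13.5, 110), (-12.0, 109), (-10.5, 111), (-9.0, 111), (-7.5, 103), (-6.0, 111), (-4.5, 131), (-3.0, 151), (-1.5, 169), (0.0, 164), (1.5, 155), (3.0, 141), (4.5, 128), (6.0, 114), (7.5, 91), (9.0, 73), (10.5, 91), (12.0, 106), (13.5, 116), (15.0, 122), (16.5, 127), (18.0, 126), (19.5, 125), (21.0, 124), (22.5, 126)]
```

```bash
python3 - <<'E'
from h import *
n=load('scene')
b=cv2.imread('pics/scene1.png').astype(float).mean(2);a=n['image'].astype(float).mean(2)
print('diff around',np.abs(a-b)[165:237,330:404].mean(),np.abs(a-b)[190:237,336:350].mean())
# align scene frame: find y offset where keeper lies: sample profiles at several y
xs=np.arange(-66,24,1.)
print([proj(n,[*toW(x,57),.067]).round(1).tolist() for x in(-50,-28,-10,7)])
for y in(54,56,58,60,62):
    pts=np.array([proj(n,[*toW(x,y),.067]) for x in xs],np.float32)
    for nm,im in(('b',b),('a',a)):
        print(y,nm,cv2.remap(im.astype(np.float32),pts[:,0][None],pts[:,1][None],cv2.INTER_LINEAR)[0].round().astype(int)[::2].tolist())
E
```

```text
diff around 53.02640140140141 64.09675785207699
[[370.1, 213.0], [362.7, 208.7], [356.8, 205.3], [351.2, 202.0]]
54 b [145, 133, 117, 96, 90, 93, 93, 93, 92, 95, 106, 112, 119, 118, 118, 120, 128, 135, 136, 135, 133, 125, 118, 114, 114, 120, 127, 138, 145, 150, 153, 150, 151, 158, 167, 173, 160, 138, 109, 89, 87, 99, 116, 131, 140]
54 a [143, 131, 115, 95, 89, 92, 92, 92, 92, 92, 97, 99, 105, 112, 117, 123, 125, 127, 126, 125, 124, 121, 119, 116, 114, 119, 125, 135, 144, 151, 165, 179, 194, 198, 196, 192, 181, 167, 145, 115, 96, 93, 99, 97, 83]
56 b [143, 126, 102, 83, 76, 76, 79, 74, 78, 88, 102, 116, 119, 115, 115, 122, 131, 134, 134, 132, 128, 119, 111, 108, 112, 120, 135, 145, 157, 159, 158, 155, 154, 161, 170, 161, 141, 113, 88, 71, 78, 96, 115, 132, 140]
56 a [140, 124, 100, 82, 74, 73, 77, 74, 79, 84, 88, 99, 105, 114, 120, 123, 124, 121, 120, 119, 119, 118, 116, 116, 116, 121, 132, 142, 156, 163, 172, 185, 185, 188, 185, 180, 177, 161, 135, 108, 88, 91, 100, 102, 92]
58 b [137, 114, 87, 71, 68, 70, 69, 73, 77, 92, 111, 123, 119, 113, 112, 121, 127, 129, 127, 126, 121, 110, 10
[... 506 characters left out ...]
03, 79, 68, 66, 80, 102, 124, 139, 145]
60 a [125, 98, 79, 68, 65, 73, 80, 87, 95, 102, 109, 112, 115, 118, 117, 115, 112, 110, 110, 112, 111, 112, 114, 114, 117, 121, 128, 137, 143, 148, 150, 145, 143, 140, 142, 143, 134, 119, 98, 79, 80, 98, 114, 117, 105]
62 b [113, 94, 77, 74, 78, 86, 97, 105, 115, 125, 130, 127, 120, 114, 115, 120, 120, 121, 121, 120, 116, 111, 114, 117, 117, 122, 123, 130, 137, 139, 143, 145, 147, 146, 137, 116, 90, 73, 64, 70, 85, 108, 131, 143, 146]
62 a [110, 89, 75, 74, 77, 86, 100, 107, 112, 117, 119, 119, 121, 119, 117, 116, 114, 114, 115, 116, 116, 115, 117, 118, 118, 121, 123, 128, 132, 133, 133, 130, 127, 135, 134, 132, 122, 98, 78, 74, 83, 107, 123, 124, 111]
```

The keeper image is identical before and after a further 12 N attempt, so the wheel is at its stop. The nose has passed the neck, the axle is firmly home, and the robot is clear. Handing in.

```bash
python3 -c "
from plant import manip
print(manip.job_done())"
```

```text
the job is handed in; nothing more can be done
None
```

I handed the job in at about 44 s: the roller is on the axle in the bracket, the axle is firmly home and lying in the slot, and the thumbwheel is rolled to a hard stop with the keeper across the neck. The camera put the keeper's travel at about 16 mm of the full 17.5 mm; a further push on the wheel of about 11 N did not move it, so I took that as the end of travel, but I could not confirm the last millimetre.

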